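Put the nail brush away in the locker with the unmarked catch

ROBOT

A 6-joint arm with a two-finger parallel gripper is mounted at the origin on a cart in front of the work surface, level with it; the furniture and walls round the work are solid. World frame = base frame: x ahead of the robot, y to its left, z up, the work surface at z = 0. Lengths are in m, angles in rad, forces in N, time in s.
With the tool pointing down it reaches from about 0.425 to 0.95 m from the base axis. Payload 3.5 kg.
Tool frame: the origin (TCP) lies at the very end of the fingers, on their centre line; the grasp point (between the pads) lies ctrl.grip_point_offset behind it (ctrl.grip_point_offset is the distance from the TCP to the grasp point, in m); z points along the fingers, y is the direction in which the jaws open and shut (so a half turn about z gives the same grasp; the last joint's range is limited). The gripper opens to 85 mm and grips with 20 to 120 N. Pads are 22 mm wide; open, the fingers measure 114 mm over their backs; the gripper's body (76 mm by 85 mm) begins 54 mm behind the grasp point. The pads swing forward as they close: fully open they stand 13 mm farther back than shut.
Start: joints at [-1.283, 0.286, 1.577, -0, 1.279, -0.15], TCP at [0.286, -0.611, 0.231] pointing down, gripper open.
Joint ranges: [-2.77, 2.77], [-0.9, 2.22], [0.21, 2.48], [-1.53, 4.67], [0.24, 2.81], [-2.84, 2.84]. Speed limits (rad/s): [2.79, 2.79, 3.14, 3.14, 3.14, 3.14].

INTERFACE

Orientations are given as a unit quaternion [x, y, z, w].
In Python, from plant import telemetry, imaging, ticket, finder, ctrl gives the robot as it stands. The module is installed in compiled form; this text tells all that it offers.
- The arm moves only by the shell command python3 -m crank 'ROWS' [FORCE]. ROWS is JSON, a list of rows, each a list of 7 numbers: the shift along the tool's x, y, z scaled (see below), then the turn, a rotation vector about the tool's x, y, z scaled (see below), then the opening, from 0 (shut) to 1 (fully open). A call has 1 to 12 rows; each row is the pose to reach, as a shift and turn from the pose commanded when the call began, along the tool's axes at that moment; what a row does not reach only later rows make up. The controller multiplies each number of a shift by 0.15 m and each number of a turn by 90 degrees. A row lasts 1/10 s, in which the tool goes at most 50 mm and 8.59 degrees, less where a joint would pass 70% of its speed; a pose out of reach is approached as far as the arm can. A call with a number of a shift or a turn outside -1 to 1 is refused whole. A call with a gripper value outside its range is refused whole. The fingers move at their own pace and stop on an object; FORCE is the grip in N (left out, the last holds). Time passes only in rows, so rows that repeat a pose let the fingers close. It gives the time, the measured TCP pose, the force and the opening at its end, in the units of the state.
- telemetry.get_state(): the state, without advancing time (a new reading comes with each control period).
- imaging.read_camera(name): name is "scene" or "top" or "wrist"; returns a dict with "pixels" (480x640x3 uint8, red, green, blue), "vfov" (degrees; the focal length in pixels is half the picture's height over the tangent of half this angle, whatever the lens; pixels are square), "cx", "cy" (the principal point, pixels), "rvec" (rotation vector, rad) and "tvec" (3), from world to camera coordinates, as OpenCV has them. Camera axes: x right, y down, z forward; pixel columns grow to the right and rows downward; lengths in m; the calibration is good to about 2 mm. A picture is of the moment at which its call begins. There is no depth.
- ticket.sign_off(): hands the job in, once; it reports no verdict.
Trained networks look in a picture, given as the dict that the camera call returned (one of the last four; its "shot" number tells which), for a name from the list of things; names that differ only in an ending like _2 or _b are one class to them, and where a whole thing is asked for, a point or a joint stands for the part that bears it (a point fixed in the world has none). Each returns a list of dicts, best first, with "confidence" (0 to 1); they miss things now and then, are a little off and sometimes report something else, mostly with a low value. They report only what shows in the picture. A call takes as long as a camera call. They do not tell look-alikes from the thing itself.
- finder.masks_of(label, picture): "pixels" (480x640 bool, what is visible of it) and "extent" ([left, top, right, bottom] in pixels, round what is visible of it).
- finder.pinpoint(label, picture): "location" ([row, column] in pixels: a listed point, or the origin of a listed thing).
The state is a dict: "time": time; "qpos": joint angles; "dq": joint speeds; "joint_efforts": joint torques, N m; "eef_pos": TCP position; "tcp_rot": TCP orientation; "contact_force": force on the tool from outside, world axes, zero at the start; "wrist_torque": the same for the moment, N m; "opening": opening from 0.0 (shut) to 1.0 (fully open).
Only numpy, scipy, OpenCV 4.12 (cv2) and the standard library are available. Lean on these libraries where they do the work, as an engineer would, in place of code of your own. Each camera call takes 0.05 s, during which the arm holds its last target.

TASK

Put the nail brush from the tray into the compartment of the sloping locker, laid gently flat on its floor, and slide the cover fully shut again. The cover may or may not be locked, and nothing shows which: try it first; if it is held, slide the keeper (the fin) aside and push the round catch to its other end, which frees the cover, but if the cover is free the catch needs no touching, and moving it would lock it. Leave the jar, the cup and the tape roll standing where they are.

Things in the scene. Friction and masses are not known exactly. Their poses are not given: they have to be found in the camera images.
- locker: Fixed white sloping locker on a grey stand, 293 mm wide (y), 185 deep (x). Origin: on the worktop under the cover's middle; x to its back, y to its left, z up. Its deck rises 35 degrees from front (-x) to back. A solid shelf board (z 240 to 252 mm, x +18 to +110 mm, full width, things on it up to z 325) overhangs the deck's upper half: reach under it square to the deck, tilted about 35 degrees.
- compartment (a point): Centre of the compartment's mouth, in the deck's plane, 99 mm above the worktop. Axes (the 'deck axes' below, origin here): x up the slope, y to the locker's left, z square out of the deck. The compartment is an open pit under the cover: x -59 to +59 mm, y -44 to +44 mm, flat floor at z = -42 mm. A brush lying along x fits.
- cover (a joint): Slide of the steel cover plate (130 mm along deck x, 96 along y, top 6 mm above the deck): 0 m shut, 0.092 m fully open, growing to the locker's left (deck +y). Friction about 1.5 N; stays where left. When locked it gives only about 2 mm, then stops hard.
- cover_grip (a point): Middle of the top of the cover's grip: a block 24 mm along deck x, 14 mm along deck y, from 6 to 30 mm above the deck; with the cover shut at (-45, -20, +30) mm in deck axes. Moves with the cover.
- catch (a joint): Slide of the catch, a round knob on a small plate at the deck's right: 0 m at its upper end (start), 0.022 m at its lower end, growing down the slope (deck -x). Unmarked: at one end it locks the cover, at the other it frees it, and which is which differs from start to start; halfway it locks. Friction 1.2 N. At the start the keeper's tongue, 2 mm below its plate, blocks it.
- catch_knob (a point): Middle of the top of the catch's round knob: head 18 mm across from 22 to 30 mm above the deck, neck 14 mm across below it, on a plate 24 x 18 mm, 5 mm high; at the start at (+7, -108, +30) mm in deck axes.
- keeper (a joint): Slide of the keeper, a plate with an upright fin and a tongue that blocks the catch: starts at 0 to 0.006 m (blocking); from 0.020 m on the catch is clear; 0.028 m is its far end. It grows to the locker's left (deck +y, towards the cover). Friction about 1.2 N.
- keeper_fin (a point): Middle of the top of the keeper's fin, 24 mm along deck x, 10 mm along deck y, from 5 to 30 mm above the deck; at keeper 0 it stands at (-43, -108, +30) mm in deck axes, just down the slope from the catch.
- brush: White nail brush, a 36 x 98 x 31 mm block (x, y, z) lying bristles down in the tray; origin at the centre of its underside, long axis y; about 45 g (30 to 60 g).
- tray: Fixed shallow work tray 206 x 263 mm (x, y), floor 4 mm and rim 15 mm above the worktop; origin at the centre of its underside. The tall steriliser's front stands behind it, at about 0.59 m ahead of the robot.
- cup: Bystander: small white mixing cup, 42 mm across, 32 mm high, standing in the tray near its left edge; origin at the centre of its underside.
- jar: Bystander: steel jar 62 to 69 mm across with forceps standing in it, 202 mm high over all, between the tray and the locker; origin at the centre of its underside.
- tape: Bystander: tape roll lying flat, 100 mm across and 25 mm high, in front of the locker; origin at the centre of its underside.
There are look-alikes about, which are no part of the job. What is shaped like the brush but pink is not meant.

How it is judged:
By the outcome, as a careful person would: the job done as asked, in the order asked, and still so for the second after the job is handed in, with the robot touching nothing.
It also fails if it takes over 72 s, if anything falls off the work surface, if the arm or the gripper's body presses on something with over 40 N, if the wrist force passes 120 N, or if a joint passes its speed limit or range.

## Working session

There is one attempt and no reset: what is moved stays moved. The work goes in short steps, Python scripts to look and compute and a shell command to move; the robot and the scene stay as the last step left them, time stands still between calls to the robot, and variables do not carry over. Pictures are saved under pics/ and viewed, and the job is handed in when it is done.

```bash
mkdir -p pics; ls
cat > h.py <<'E'
import numpy as np, cv2
from scipy.spatial.transform import Rotation as R
from plant import telemetry, imaging, ticket, finder, ctrl
def K(p):
    f=240/np.tan(np.radians(p['vfov'])/2); return np.array([[f,0,p['cx']],[0,f,p['cy']],[0,0,1.]])
def ray(p,rc):
    Rm=R.from_rotvec(np.ravel(p['rvec'])).as_matrix(); t=np.ravel(p['tvec'])
    d=Rm.T@np.linalg.inv(K(p))@np.array([rc[1],rc[0],1.]); return -Rm.T@t, d/np.linalg.norm(d)
def proj(p,X):
    Rm=R.from_rotvec(np.ravel(p['rvec'])).as_matrix(); c=K(p)@(Rm@np.asarray(X)+np.ravel(p['tvec'])); return c[1]/c[2],c[0]/c[2]
def onz(p,rc,z):
    o,d=ray(p,rc); return o+d*(z-o[2])/d[2]
def tri(L):
    A=np.zeros((3,3));b=np.zeros(3)
    for p,rc in L:
        o,d=ray(p,rc);M=np.eye(3)-np.outer(d,d);A+=M;b+=M@o
    X=np.linalg.solve(A,b); return X,[float(np.linalg.norm(np.cross(ray(p,rc)[1],X-ray(p,rc)[0]))) for p,rc in L]
def save(p,n,crop=None,s=1):
    im=p['pixels'][:,:,::-1]
    if crop: im=im[crop[0]:crop[1],crop[2]:crop[3]]
    if s!=1: im=cv2.resize(im,None,fx=s,fy=s,interpolation=cv2.INTER_CUBIC)
    cv2.imwrite('pics/'+n+'.png',im)
E
python3 - <<'E'
from h import *
np.set_printoptions(precision=4,suppress=True)
print(ctrl.grip_point_offset, telemetry.get_state())
P={}
for c in ['scene','top','wrist']:
    p=imaging.read_camera(c);P[c]=p;save(p,c+'0')
    print(c,p['vfov'],p['cx'],p['cy'],ray(p,(240,320)))
    for n in ['locker','compartment','cover_grip','catch_knob','keeper_fin','brush','tray','cup','jar','tape']:
        print(' ',n,[(round(d['confidence'],2),np.round(d['location'],1)) for d in finder.pinpoint(n,p)][:4])
E
```

```text
pics
0.0187 {'time': 0.0, 'qpos': array([-1.283 ,  0.2872,  1.5782,  0.    ,  1.2786, -0.15  ]), 'dq': array([ 0.0001, -0.0001,  0.0022, -0.0006,  0.0003, -0.0011]), 'joint_efforts': array([ -0.0004, -40.5982, -29.2626,  -0.0001,   0.0058,  -0.    ]), 'eef_pos': array([ 0.286 , -0.6107,  0.2299]), 'tcp_rot': array([ 0.9761,  0.2172, -0.0001, -0.0012]), 'contact_force': array([-1.3378, -0.7006,  0.2138]), 'wrist_torque': array([ 0.0277,  0.0237, -0.0166]), 'opening': 0.9993253069816068}
scene 56.350403245307916 326.5262687625167 244.20013359913995 (array([-0.5037,  0.5777,  0.6396]), array([ 0.7989, -0.4332, -0.4172]))
  locker []
  compartment []
  cover_grip []
  catch_knob [(0.6, array([298.9, 273.6])), (0.5, array([205.4, 429.8]))]
  keeper_fin [(0.63, array([223.9, 435.7])), (0.28, array([299.9, 274. ]))]
  brush [(0.81, array([303.2, 279.6])), (0.62, array([322.1, 188.6]))]
  tray [(0.95, array([298.1, 272.4]))]
  cup [(0.67, array([307.1, 235.3]))]
  jar [(0.62, array([282. , 339.7])), (0.34, array([297.7, 271.9]))]
  tape [(0.56, array([276.9, 404.5]))]
top 50.05727792733481 316.27136617123284 233.95524432833233 (array([0.3953, 0.0023, 1.322 ]), array([ 0.087 , -0.0016, -0.9962]))
  locker [(0.7, array([223.9, 430.3]))]
  compartment [(0.81, array([221.2, 440. ]))]
  cover_grip []
  catch_knob [(0.59, array([231.2, 488.2]))]
  keeper_fin [(0.46, array([245.8, 484.5]))]
  brush [(0.81, array([261.6, 150.8])), (0.57, array([272. , 244.4]))]
  tray [(0.91, array([260. , 239.6]))]
  cup [(0.62, array([255.1, 196.9])), (0.25, array([260.9, 314. ]))]
  jar [(0.82, array([262.7, 315.8]))]
  tape [(0.63, array([290.1, 388.1]))]
wrist 63.144748216357755 319.96878930272754 248.90457174810527 (array([ 0.3603, -0.5768,  0.3723]), array([-0.2683, -0.1262, -0.955 ]))
  locker []
  compartment []
  cover_grip []
  catch_knob []
  keeper_fin []
  brush []
  tray []
  cup []
  jar []
  tape []
```

View pics/scene0.png

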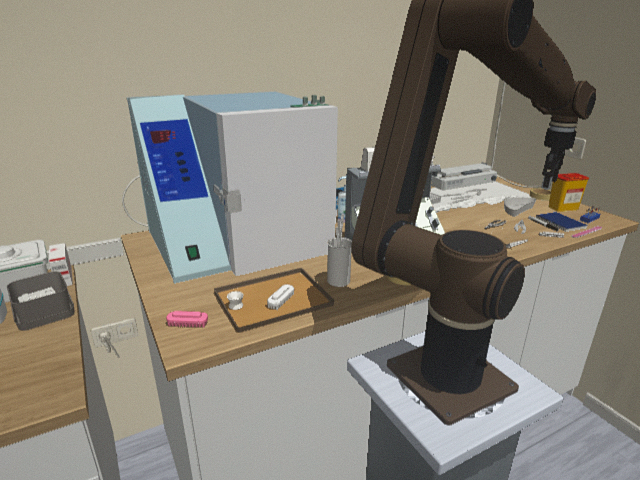

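View pics/top0.png

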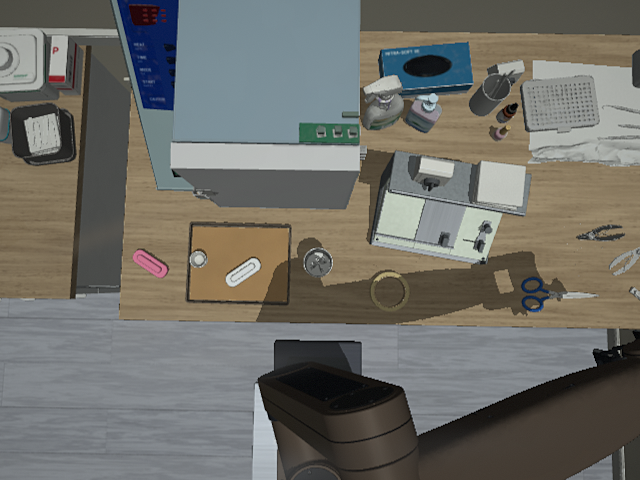

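Run:
```python
import cv2
a=cv2.imread('pics/top0.png');cv2.imwrite('pics/top0c.png',cv2.resize(a[170:310,360:530],None,fx=4,fy=4,interpolation=cv2.INTER_CUBIC))
cv2.imwrite('pics/top0b.png',cv2.resize(a[200:330,120:340],None,fx=3.6,fy=3.6,interpolation=cv2.INTER_CUBIC))
a=cv2.imread('pics/scene0.png');cv2.imwrite('pics/scene0c.png',cv2.resize(a[130:330,300:540],None,fx=3,fy=3,interpolation=cv2.INTER_CUBIC))
```

```text
(no output)
```

View pics/top0c.png

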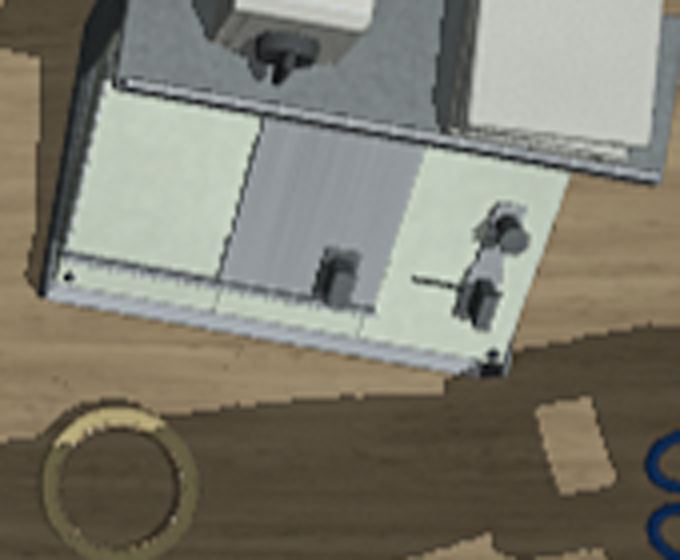

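View pics/top0b.png

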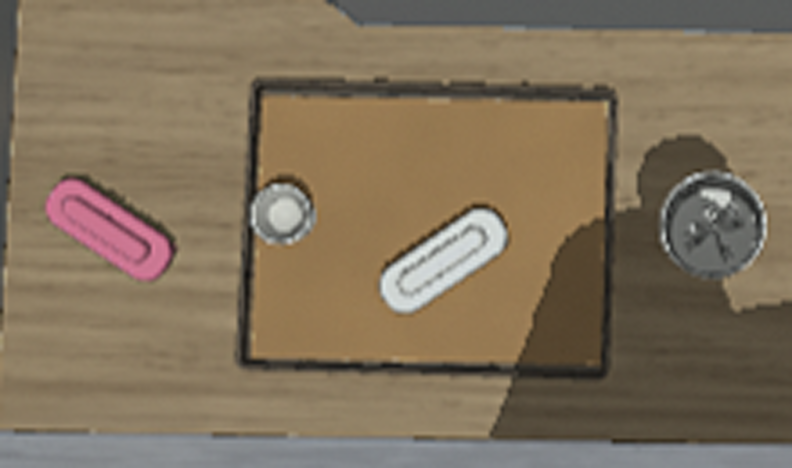

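The top view shows two brush shapes: pink at (row 262, col 150) on the bench, and white at (272, 243) inside the tray. The white one fits the description, and the enlarged crop confirms it. The locker is yawed about −10°. Next I fit its pose roughly.

```bash
cat >> h.py <<'E'
from scipy.optimize import least_squares
def deckR(yaw): return R.from_euler('z',yaw).as_matrix()@R.from_euler('y',-np.radians(35)).as_matrix()
def d2w(q,pt): # q=x,y,yaw (locker origin)
    return np.array([q[0],q[1],0.099])+deckR(q[2])@np.asarray(pt)
E
cat > /dev/null <<'E'
E
python3 - <<'E'
from h import *
np.set_printoptions(precision=4,suppress=True)
p=imaging.read_camera('top')
# top-crop px -> full
f=lambda x,y:(170+y/4,360+x/4)
obs=[([-.045,-.020,.030],f(343,258)),([.007,-.108,.030],(231,488)),([-.043,-.105,.03],f(483,290)),([.0,.0,0],(221.2,440)),
 ]
def res(q): return np.ravel([np.array(proj(p,d2w(q,a)))-b for a,b in obs])
s=least_squares(res,[.6,-.3,-.17]);print(s.x,res(s.x),np.degrees(s.x[2]))
q=s.x
for n,h in [('brush',.035),('tray',0),('cup',.004),('jar',0),('tape',0)]:
    for d in finder.pinpoint(n,p)[:2]: print(n,d['confidence'],onz(p,d['location'],0.004 if n in('brush','cup') else 0))
for d in finder.masks_of('brush',p)[:2]:
    m=d['pixels'];ys,xs=np.nonzero(m);c=(ys.mean(),xs.mean());print(c,onz(p,c,.035)); r=cv2.minAreaRect(np.c_[xs,ys].astype(np.float32));print(r);b=cv2.boxPoints(r);print([onz(p,(v[1],v[0]),.03) for v in b])
E
```

```text
[ 0.5641 -0.2873 -0.1594] [ 5.4297 -0.6351 -3.4722  0.3236  2.9628 -0.1082 -4.9007  0.4126] -9.130399549306574
brush 0.83 [0.4263 0.1943 0.004 ]
brush 0.72 [0.4487 0.4339 0.004 ]
tray 0.91 [0.4496 0.2038 0.    ]
tray 0.29 [0.4218 0.195  0.    ]
cup 0.73 [0.4596 0.3123 0.004 ]
cup 0.64 [ 0.5512 -0.2898  0.004 ]
jar 0.68 [0.4537 0.0043 0.    ]
jar 0.64 [ 0.5652 -0.3086  0.    ]
tape 0.66 [ 0.5536 -0.2824  0.    ]
tape 0.56 [ 0.3849 -0.1666  0.    ]
(np.float64(263.05745062836627), np.float64(150.55116696588868)) [0.4423 0.4237 0.035 ]
((150.2692413330078, 262.84613037109375), (38.551666259765625, 15.531606674194336), 33.6900634765625)
[array([0.4528, 0.4778, 0.03  ]), array([0.4857, 0.4578, 0.03  ]), array([0.4333, 0.3743, 0.03  ]), array([0.4006, 0.3945, 0.03  ])]
(np.float64(271.7951388888889), np.float64(242.63368055555554)) [0.4246 0.1922 0.035 ]
((242.69229125976562, 271.5384216308594), (16.086305618286133, 39.93841552734375), 56.3099365234375)
[array([0.4134, 0.2453, 0.03  ]), array([0.4705, 0.1636, 0.03  ]), array([0.4372, 0.1402, 0.03  ]), array([0.3805, 0.2218, 0.03  ])]
```

View pics/wrist0.png

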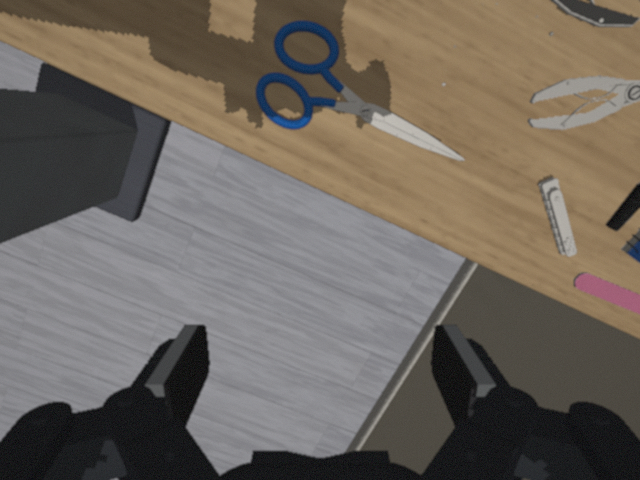

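```bash
cat >> h.py <<'E'
def cur():
    s=telemetry.get_state(); return np.array(s['eef_pos']),R.from_quat(s['tcp_rot']).as_matrix()
def rel(pt,Rt,p0=None,R0=None):
    if p0 is None: p0,R0=cur()
    s=R0.T@(np.asarray(pt)-p0); r=R.from_matrix(R0.T@Rt).as_rotvec()
    print('row',np.round(np.r_[s/.15,r/(np.pi/2)],3).tolist(),'mm',round(1e3*np.linalg.norm(s)),'deg',round(np.degrees(np.linalg.norm(r)),1),
      'minrows',int(np.ceil(max(np.linalg.norm(s)/.05,np.degrees(np.linalg.norm(r))/8.59))))
def downR(yaw): # tool z down, tool x at yaw (rad)
    c,s=np.cos(yaw),np.sin(yaw); x=np.array([c,s,0]);z=np.array([0,0,-1.]);return np.c_[x,np.cross(z,x),z]
def deckT(yaw): # tool on deck: x=-deck x, y=deck y, z=-deck z
    D=deckR(yaw); return np.c_[-D[:,0],D[:,1],-D[:,2]]
E
python3 - <<'E'
from h import *
q=[.564,-.287,-.159]
p1=np.array([.42,-.45,.32]);R1=downR(np.radians(100))
rel(p1,R1)
p2=d2w(q,[-.03,-.02,.18]);print(p2)
rel(p2,deckT(q[2]),p1,R1)
E
```

```text
row [1.264, -0.596, -0.591, -0.0, -0.0, -0.832] mm 228 deg 74.9 minrows 9
[ 0.43462735 -0.28651013  0.22924007]
row [1.056, 0.285, 0.605, -0.24, -0.337, -0.762] mm 188 deg 78.0 minrows 10
```

```bash
python3 -m crank '[[1,-0.45,-0.6,0,0,-0.83,1],[1,-0.45,-0.6,0,0,-0.83,1],[1,-0.45,-0.6,0,0,-0.83,1],[1,-0.45,-0.6,0,0,-0.83,1],[1,-0.45,-0.6,0,0,-0.83,1],[1,-0.45,-0.6,0,0,-0.83,1],[1,-0.45,-0.6,0,0,-0.83,1],[1,-0.45,-0.6,0,0,-0.83,1],[1,-0.45,-0.6,0,0,-0.83,1],[1,-0.45,-0.6,0,0,-0.83,1]]'
python3 - <<'E'
from h import *
q=[.564,-.287,-.159]
print(telemetry.get_state())
rel(d2w(q,[-.03,-.02,.18]),deckT(q[2]))
E
```

```text
time: 3.0
eef_pos: [0.3934, -0.4865, 0.3214]
tcp_rot: [0.644, 0.765, -0.0, 0.0]
contact_force: [-0.4, 0.9, 0.8]
opening: 0.997
{'time': 3.0, 'qpos': array([-1.05277893e+00,  1.24756132e-01,  1.60181872e+00,  1.23170485e-05,
        1.41496318e+00, -1.22340040e+00]), 'dq': array([-0.00012255, -0.00036809,  0.00028661,  0.00111736, -0.00063504,
        0.07736696]), 'joint_efforts': array([ 2.33107957e-02, -3.53691065e+01, -3.03771079e+01, -4.42260234e-04,
        3.03125880e-04, -3.12171439e-01]), 'eef_pos': array([ 0.39342966, -0.48653031,  0.32138352]), 'tcp_rot': array([ 6.44285284e-01,  7.64785246e-01, -3.72404316e-06,  2.77303115e-05]), 'contact_force': array([-0.41955552,  0.85765181,  0.82912963]), 'wrist_torque': array([0.00883834, 0.01994472, 0.01902236]), 'opening': 0.9971009254619148}
row [1.268, 0.497, 0.614, -0.241, -0.337, -0.764] mm 224 deg 78.2 minrows 10
```

```bash
python3 -m crank '[[1,0.4,0.45,-0.24,-0.337,-0.764,1],[1,0.4,0.45,-0.24,-0.337,-0.764,1],[1,0.4,0.45,-0.24,-0.337,-0.764,1],[1,0.4,0.45,-0.24,-0.337,-0.764,1],[1,0.4,0.45,-0.24,-0.337,-0.764,1],[1,0.4,0.45,-0.24,-0.337,-0.764,1],[1,0.4,0.45,-0.24,-0.337,-0.764,1],[1,0.4,0.45,-0.24,-0.337,-0.764,1],[1,0.4,0.45,-0.24,-0.337,-0.764,1],[1,0.4,0.45,-0.24,-0.337,-0.764,1],[1,0.4,0.45,-0.24,-0.337,-0.764,1]]'
cat > look.py <<'E'
import sys
from h import *
np.set_printoptions(precision=4,suppress=True)
n=sys.argv[1]
p=imaging.read_camera('wrist');save(p,n)
print(telemetry.get_state()['qpos'],ray(p,(p['cy'],p['cx'])))
import pickle
L={}
for l in sys.argv[2:]:
    L[l]=[(d['confidence'],np.array(d['location'])) for d in finder.pinpoint(l,p)][:3]; print(l,L[l])
pickle.dump((p,L,cur()),open('pics/'+n+'.pkl','wb'))
E
python3 look.py w1 cover_grip catch_knob keeper_fin
python3 - <<'E'
from h import *
q=[.564,-.287,-.159]
rel(d2w(q,[-.03,-.02,.18]),deckT(q[2]))
E
```

```text
time: 4.1
eef_pos: [0.4265, -0.3288, 0.2535]
tcp_rot: [0.078, 0.951, -0.024, 0.299]
contact_force: [-0.6, 0.3, 0.6]
opening: 1.002
[-1.0624 -0.2937  2.1966  0.5978  0.9229 -2.7624] (array([ 0.2793, -0.305 ,  0.3218]), array([ 0.7942, -0.1296, -0.5937]))
cover_grip [(0.98, array([186.4, 374. ]))]
catch_knob [(0.57, array([246.8, 268.3]))]
keeper_fin [(0.67, array([188. , 264.4]))]
row [0.092, 0.285, 0.138, -0.001, -0.001, -0.0] mm 49 deg 0.1 minrows 1
```

View pics/w1.png

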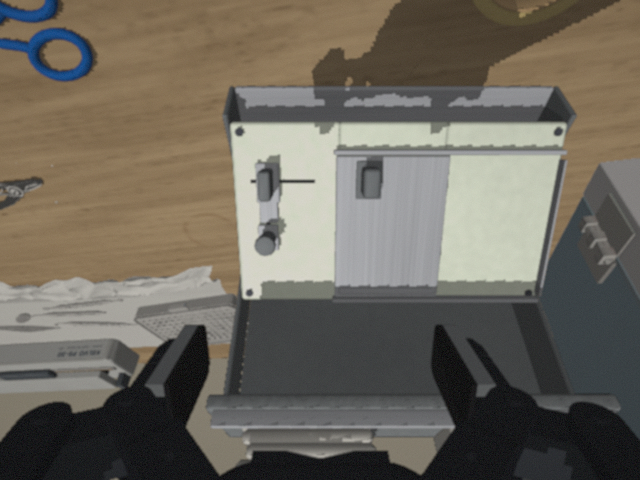

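```bash
cat > fit.py <<'E'
import sys,pickle
from h import *
np.set_printoptions(precision=4,suppress=True)
V=[pickle.load(open('pics/%s.pkl'%n,'rb')) for n in sys.argv[1:]]
T={'cover_grip':[-.045,-.02,.03],'catch_knob':[.007,-.108,.03],'keeper_fin':[-.043,-.108,.03]}
def res(u):
    r=[]
    for p,L,_ in V:
        for l in T:
            if L.get(l):
                X=np.array(T[l]); 
                if l=='keeper_fin': X=X+[0,u[4],0]
                w=d2w(u[:3],X)+[0,0,u[3]]
                r+=list(np.array(proj(p,w))-L[l][0][1])
    return np.r_[r,(u[4]-.003)/.003,u[3]/.003]
s=least_squares(res,[.564,-.287,-.159,0,.003]);print(s.x,np.degrees(s.x[2]));print(res(s.x))
if len(V)>1:
    for l in T:
        X,e=tri([(p,L[l][0][1]) for p,L,_ in V if L.get(l)]); print(l,X,e,'deck',deckR(s.x[2]).T@(X-[s.x[0],s.x[1],.099]))
E
python3 fit.py w1
```

```text
[ 0.5626 -0.2868 -0.166  -0.003  -0.0003] -9.513652499503081
[-0.4223  0.4656  0.4288 -0.7945  0.227   0.2902 -1.0847 -0.984 ]
```

Run:
```python
from h import *
q=[.5626,-.2868,-.166]
rel(d2w(q,[-.045,-.02,.10]),deckT(q[2]))
```

```text
row [0.2, 0.289, 0.666, 0.002, -0.0, 0.003] mm 113 deg 0.3 minrows 3
```

```bash
python3 -m crank '[[0.2,0.289,0.666,0,0,0,0.5],[0.2,0.289,0.666,0,0,0,0.5],[0.2,0.289,0.666,0,0,0,0.5],[0.2,0.289,0.666,0,0,0,0.5]]'; python3 look.py w2 cover_grip catch_knob keeper_fin; python3 fit.py w1 w2
```

```text
time: 4.7
eef_pos: [0.466, -0.2891, 0.1525]
tcp_rot: [0.076, 0.951, -0.022, 0.298]
contact_force: [-0.1, -0.2, 0.4]
opening: 0.497
[-0.9308 -0.15    2.2752  0.6931  0.6748 -2.8197] (array([ 0.3189, -0.2663,  0.2212]), array([ 0.7932, -0.1243, -0.5961]))
cover_grip [(0.56, array([266.6, 312.2]))]
catch_knob [(0.75, array([348.2, 171.4]))]
keeper_fin [(0.94, array([271.6, 161.5]))]
[ 0.5581 -0.2867 -0.147  -0.001   0.0009] -8.422389260549325
[-2.3852 -0.8398  0.5952 -2.2864 -0.1936 -0.824   1.1666  1.5112 -0.3356
  0.5528  0.6577  0.7326 -0.6964 -0.3303]
cover_grip [ 0.5054 -0.299   0.0944] [0.001380708727200519, 0.0013807087272004483] deck [-0.0438 -0.0199  0.0251]
catch_knob [ 0.5262 -0.3888  0.1293] [0.000575239172471094, 0.0005752391724710387] deck [ 0.0038 -0.1057  0.0344]
keeper_fin [ 0.4895 -0.3843  0.0987] [0.0005355271369636192, 0.0005355271369637274] deck [-0.044  -0.1066  0.0305]
```

View pics/w2.png

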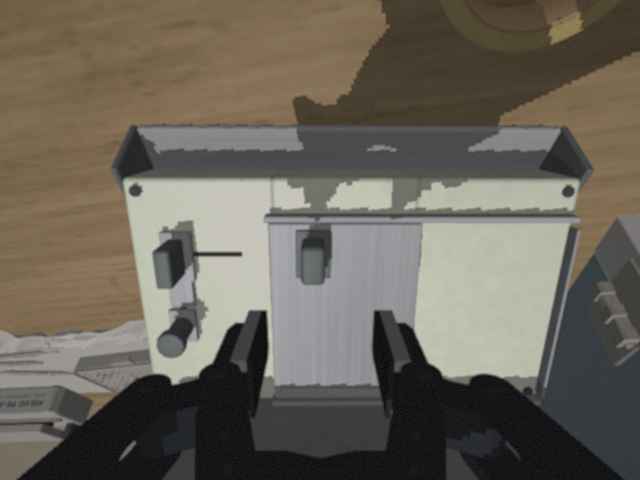

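```bash
cat > ov.py <<'E'
import sys,pickle
from h import *
n=sys.argv[1];q=[float(v) for v in sys.argv[2:5]];cov=float(sys.argv[5]);kp=float(sys.argv[6]);ct=float(sys.argv[7])
p=pickle.load(open('pics/%s.pkl'%n,'rb'))[0]
im=cv2.resize(np.ascontiguousarray(p['pixels'][:,:,::-1]),(800,600),interpolation=cv2.INTER_CUBIC)
def poly(P,c):
    P=np.array([proj(p,d2w(q,a))[::-1] for a in P])*1.25
    cv2.polylines(im,[np.round(P).astype(np.int32)],True,c,1)
def box(cx,cy,w,h,z,c): poly([[cx+a*w/2,cy+b*h/2,z] for a,b in((1,1),(1,-1),(-1,-1),(-1,1))],c)
box(0,cov,.13,.096,.006,(0,0,255));box(-.045,-.02+cov,.024,.014,.03,(0,255,0));box(-.045,-.02+cov,.024,.014,.006,(0,255,0))
box(-.043,-.108+kp,.024,.010,.03,(255,0,0));box(-.043,-.108+kp,.024,.010,.005,(255,0,0))
poly([[.007-ct+.009*np.cos(t),-.108+.009*np.sin(t),.03] for t in np.linspace(0,6.28,24)],(255,0,255))
box(0,0,.001,.293,0,(0,255,255)); 
cv2.imwrite('pics/%s_ov.png'%n,im)
E
python3 ov.py w2 .5605 -.2867 -.155 0 0.001 0; python3 ov.py w1 .5605 -.2867 -.155 0 .001 0
```

```text
(no output)
```

View pics/w2_ov.png

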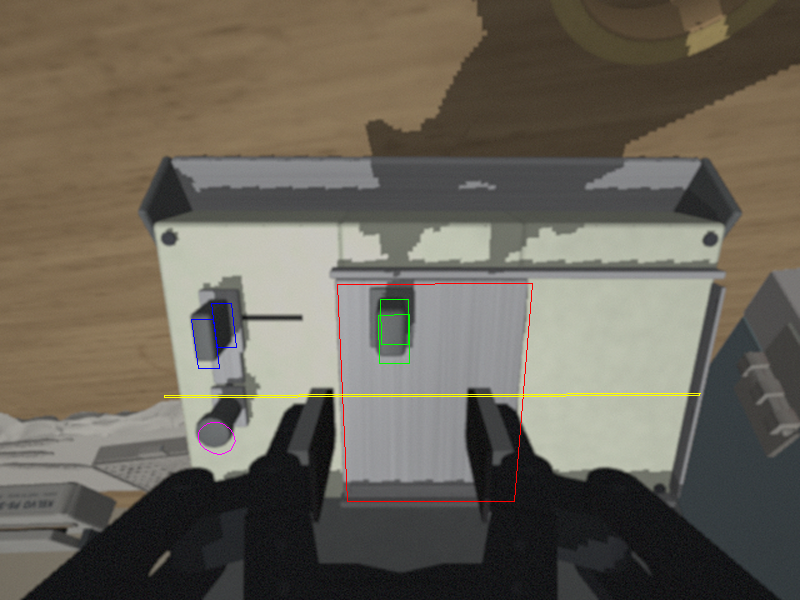

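View pics/w1_ov.png

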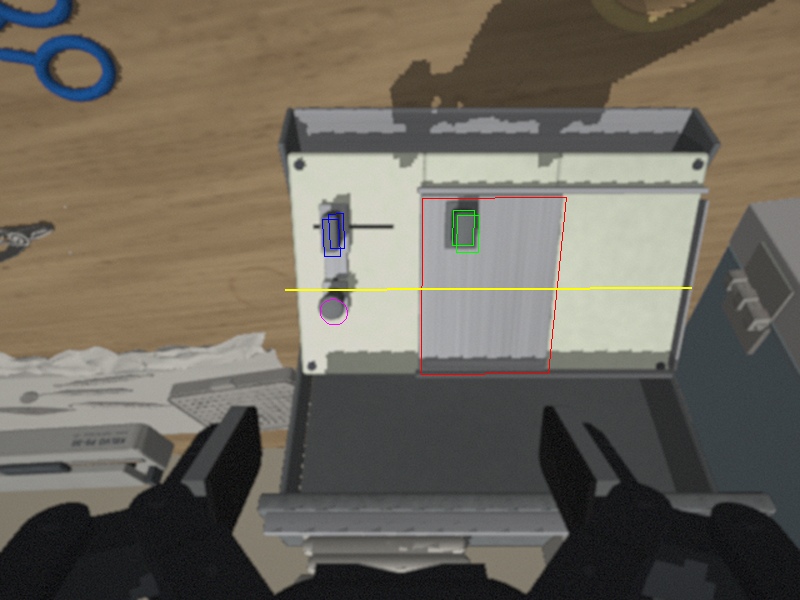

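Run:
```python
from h import *
import pickle
a=pickle.load(open('pics/w2.pkl','rb'))[0]['pixels'][:,:,::-1];b=pickle.load(open('pics/w1.pkl','rb'))[0]['pixels'][:,:,::-1]
f=lambda i,s:cv2.resize(i,None,fx=s,fy=s,interpolation=cv2.INTER_NEAREST)
A=f(a[215:375,140:340],4)
B=f(b[155:265,240:400],5)
cv2.imwrite('pics/z2.png',A);cv2.imwrite('pics/z1.png',B)
```

```text
(no output)
```

View pics/z2.png

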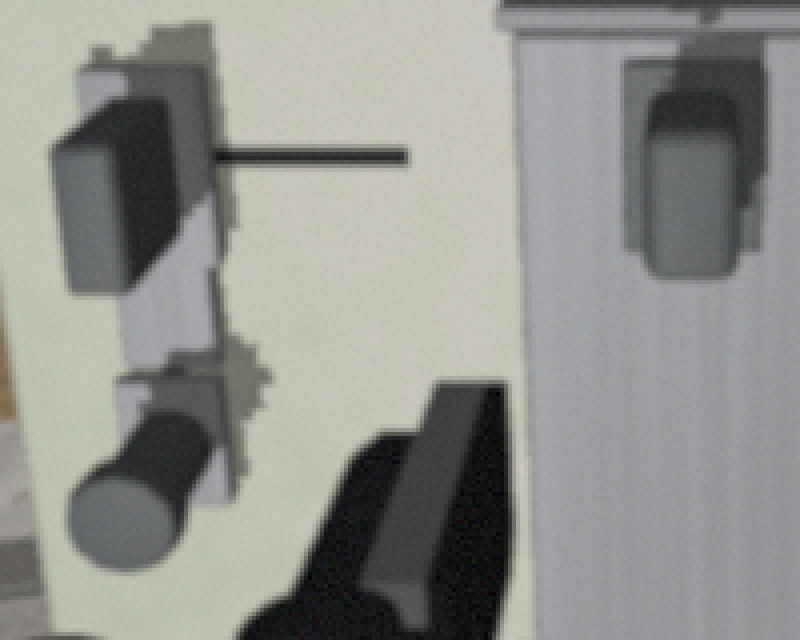

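View pics/z1.png

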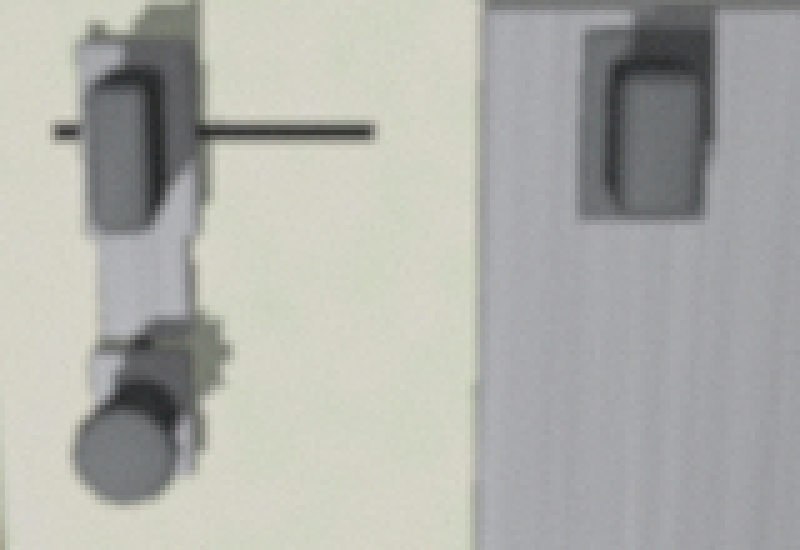

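```bash
python3 - <<'E'
import pickle
import numpy as np
M={'w1':dict(cover_grip=(183.6,372),catch_knob=(246,264.8),keeper_fin=(186.4,263.6)),'w2':dict(cover_grip=(266.2,313.2),catch_knob=(345.5,171.5),keeper_fin=(270,163))}
for n in M:
    p,L,c=pickle.load(open(f'pics/{n}.pkl','rb')); L={k:[(1,np.array(v))] for k,v in M[n].items()}
    pickle.dump((p,L,c),open(f'pics/{n}m.pkl','wb'))
E
python3 fit.py w1m w2m; python3 fit.py w1m;python3 fit.py w2m
```

```text
[ 0.5591 -0.2878 -0.1561 -0.0026  0.0014] -8.945302497584928
[-0.1478  0.2762 -0.0378  0.3584  0.1063  0.1695  0.1562 -0.2706 -0.0286
 -0.2973  0.0597 -0.0194 -0.5322 -0.8676]
cover_grip [ 0.5037 -0.2993  0.0942] [9.465329396573893e-05, 9.46532939657752e-05] deck [-0.0461 -0.0199  0.0264]
catch_knob [ 0.5317 -0.3932  0.1245] [0.00017205045308860505, 0.00017205045308859774] deck [ 0.0059 -0.1083  0.027 ]
keeper_fin [ 0.4908 -0.3851  0.0961] [6.49909666895174e-05, 6.499096668963501e-05] deck [-0.0445 -0.1067  0.0276]
[ 0.5578 -0.288  -0.1568 -0.0014  0.0019] -8.98128324798759
[-0.1676  0.1965  0.2269 -0.3108  0.0509  0.0986 -0.3711 -0.4623]
[ 0.5581 -0.2872 -0.1526 -0.0021  0.0016] -8.742546814585404
[-0.1613  0.0928  0.233  -0.1974  0.0541  0.0918 -0.4767 -0.7135]
```

```bash
cat >> h.py <<'E'
Q=[.5591,-.2878,-.156]; DZ=-.002
def D(x,y,z,tz=0.):
    """deck coords (m), tool twist tz deg"""
    return d2w(Q,[x,y,z])+[0,0,DZ], deckT(Q[2])@R.from_euler('z',tz,degrees=True).as_matrix()
def deckpos():
    p,Rm=cur(); return deckR(Q[2]).T@(p-[Q[0],Q[1],.099+DZ]), R.from_matrix(deckT(Q[2]).T@Rm).as_rotvec(degrees=True)
E
python3 - <<'E'
from h import *
print(deckpos())
rel(*D(-.046,-.020,.014,6))
E
```

```text
(array([-0.0389616 , -0.01956642,  0.10153386]), array([ 0.36001854, -0.16546467,  0.06655406]))
row [0.049, 0.001, 0.583, -0.004, 0.002, 0.066] mm 88 deg 5.9 minrows 2
```

```bash
python3 -m crank '[[0.05,0,0.3,0,0,0.066,0.35],[0.05,0,0.6,0,0,0.066,0.35],[0.05,0,0.6,0,0,0.066,0.35],[0.05,0,0.6,0,0,0.066,0.35],[0.05,0,0.6,0,0,0.066,0.35]]'; python3 look.py w3; python3 -c "
from h import *
print(deckpos())"
```

```text
time: 5.4
eef_pos: [0.5132, -0.2984, 0.0815]
tcp_rot: [0.127, 0.946, -0.01, 0.298]
contact_force: [0.1, -0.7, -0.6]
opening: 0.347
[-0.8539  0.0845  2.2117  0.84    0.5056 -2.8383] (array([ 0.3681, -0.266 ,  0.1506]), array([ 0.7845, -0.1643, -0.598 ]))
(array([-0.04487999, -0.01740884,  0.0125144 ]), array([0.39003707, 0.29612143, 6.19570223]))
```

View pics/w3.png

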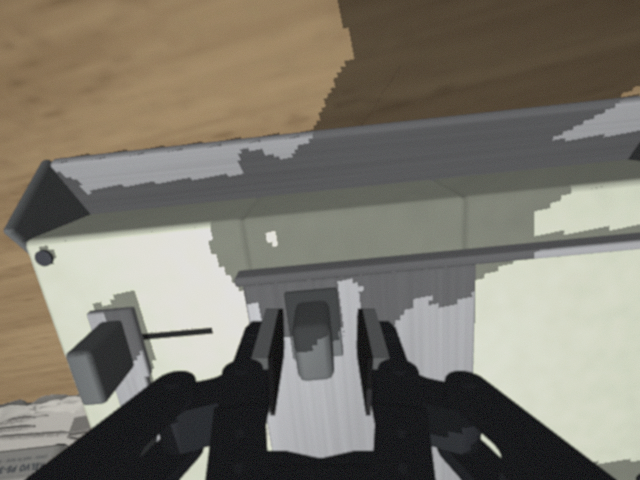

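```bash
python3 -m crank '[[0.003,0.03,0,0,0,0,0.35],[0.006,0.06,0,0,0,0,0.35],[0.008,0.08,0,0,0,0,0.35],[0.008,0.08,0,0,0,0,0.35]]'; python3 -m crank '[[0.001,0.013,0,0,0,0,0.35],[0.001,0.013,0,0,0,0,0.35]]';  python3 -c "
from h import *
print(deckpos())"
```

```text
time: 5.85
eef_pos: [0.5148, -0.2848, 0.0804]
tcp_rot: [0.126, 0.946, -0.009, 0.297]
contact_force: [-0.1, -1.2, 0.7]
opening: 0.351
time: 6.05
eef_pos: [0.5152, -0.2831, 0.08]
tcp_rot: [0.127, 0.946, -0.009, 0.297]
contact_force: [0.0, -1.6, 0.2]
opening: 0.352
(array([-0.04592384, -0.00214248,  0.01137352]), array([0.27973532, 0.41732287, 6.21386733]))
```

```bash
python3 -m crank '[[0.002,0.02,0,0,0,0,0.35],[0.004,0.04,0,0,0,0,0.35],[0.004,0.04,0,0,0,0,0.35]]'; python3 look.py w4; python3 -c "
from h import *
print(deckpos())"
```

```text
time: 6.35
eef_pos: [0.5161, -0.2767, 0.0797]
tcp_rot: [0.126, 0.946, -0.009, 0.297]
contact_force: [0.0, -1.0, 0.6]
opening: 0.354
[-0.8172  0.0679  2.2331  0.8334  0.4854 -2.8036] (array([ 0.3711, -0.2447,  0.1492]), array([ 0.7835, -0.1617, -0.6   ]))
(array([-0.04614579,  0.00424247,  0.01118482]), array([0.22956504, 0.44766512, 6.21886983]))
```

View pics/w4.png

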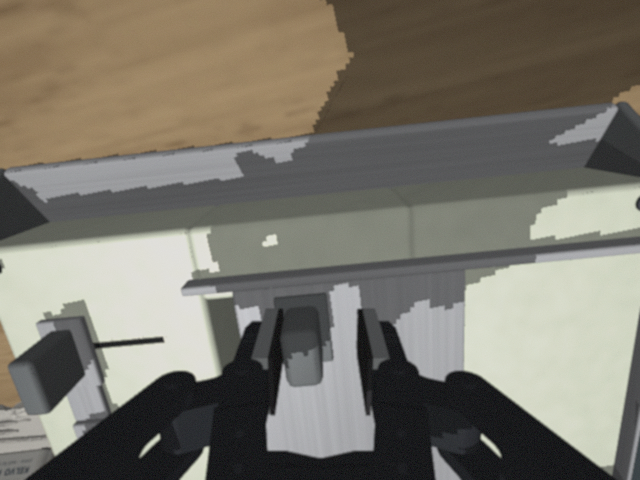

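```bash
python3 -m crank '[[0.012,0.1,-0.005,0,0,0,0.35],[0.024,0.2,-0.01,0,0,0,0.35],[0.034,0.3,-0.015,0,0,0,0.35],[0.044,0.4,-0.015,0,0,0,0.35],[0.052,0.48,-0.015,0,0,0,0.35],[0.052,0.48,-0.015,0,0,0,0.35]]';  python3 -c "
from h import *
print(deckpos(),telemetry.get_state()['qpos'])"
```

```text
time: 7.0
eef_pos: [0.5259, -0.2033, 0.0808]
tcp_rot: [0.126, 0.947, -0.008, 0.296]
contact_force: [0.5, -0.4, -0.1]
opening: 0.348
(array([-0.04689627,  0.07831322,  0.01302087]), array([0.11537834, 0.52290831, 6.15282969])) [-0.67650866  0.00404545  2.29644043  0.77397288  0.41241141 -2.63498259]
```

Nearly open; nudge to the end stop in small steps.

```bash
python3 -m crank '[[0.001,0.013,0,0,0,0,0.35],[0.002,0.026,0,0,0,0,0.35],[0.002,0.026,0,0,0,0,0.35]]';python3 -m crank '[[0.001,0.013,0,0,0,0,0.35],[0.001,0.013,0,0,0,0,0.35]]';  python3 -c "
from h import *
print(deckpos())"; python3 look.py w5
```

```text
time: 7.3
eef_pos: [0.5266, -0.2026, 0.0812]
tcp_rot: [0.127, 0.946, -0.01, 0.297]
contact_force: [-1.6, -2.6, -1.6]
opening: 0.35
time: 7.5
eef_pos: [0.5267, -0.2023, 0.0812]
tcp_rot: [0.128, 0.946, -0.012, 0.297]
contact_force: [-4.3, -9.3, -3.3]
opening: 0.348
(array([-0.04614216,  0.07938805,  0.01306532]), array([0.64835563, 0.38251584, 6.23383822]))
[-0.6693  0.002   2.2981  0.7642  0.3998 -2.6183] (array([ 0.3819, -0.1693,  0.1506]), array([ 0.7826, -0.1685, -0.5992]))
```

View pics/w5.png

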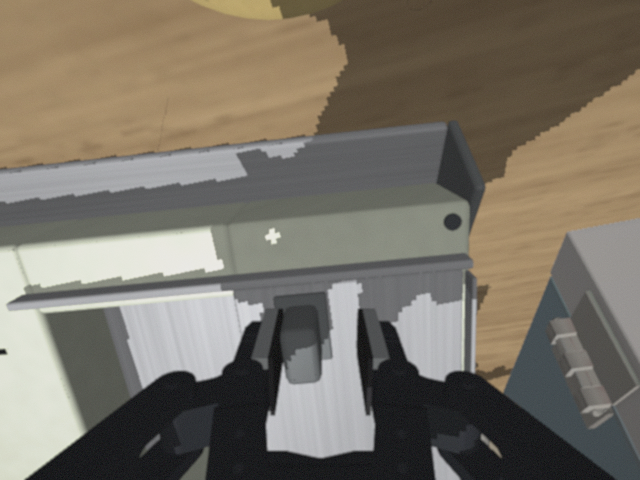

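```bash
python3 -m crank '[[0,-0.04,0,0,0,0,0.35],[0,-0.04,-0.3,0,0,0,0.35],[0,-0.04,-0.6,0,0,0,0.35],[0,-0.04,-0.95,0,0,0,1],[0,-0.04,-0.95,0,0,0,1]]';  python3 -c "
from h import *
print(deckpos(),cur()[0])
p=np.array([.43,-.02,.30]);Rm=downR(np.radians(125))
rel(p,Rm)
rel([.41,.20,.20],Rm,p,Rm)"
```

```text
time: 8.05
eef_pos: [0.4471, -0.1942, 0.2076]
tcp_rot: [0.126, 0.945, -0.013, 0.303]
contact_force: [0.9, 0.1, 0.6]
opening: 0.68
(array([-0.03911512,  0.07504837,  0.16235434]), array([ 0.66246419, -0.34344604,  5.99402134])) [ 0.44711617 -0.19421651  0.20755738]
row [0.001, 1.128, -0.686, 0.169, 0.363, 0.428] mm 198 deg 52.8 minrows 7
row [1.278, 0.732, 0.667, 0.0, 0.0, 0.0] mm 242 deg 0.0 minrows 5
```

```bash
python3 -m crank '[[0,0.1,-0.4,0.02,0.05,0.06,1],[0,0.95,-0.75,0.17,0.363,0.428,1],[0,0.95,-0.75,0.17,0.363,0.428,1],[0,0.95,-0.75,0.17,0.363,0.428,1],[0,0.95,-0.75,0.17,0.363,0.428,1],[0,0.95,-0.75,0.17,0.363,0.428,1],[0,0.95,-0.75,0.17,0.363,0.428,1],[0,0.95,-0.75,0.17,0.363,0.428,1]]';  python3 -c "
from h import *
rel([.41,.20,.24],downR(np.radians(125)))"
```

```text
time: 8.85
eef_pos: [0.4186, -0.043, 0.2999]
tcp_rot: [0.462, 0.887, 0.001, -0.01]
contact_force: [0.7, -0.8, -0.7]
opening: 0.997
row [1.353, 0.885, 0.419, -0.004, -0.012, -0.0] mm 250 deg 1.1 minrows 6
```

```bash
python3 -m crank '[[1,0.65,0.05,-0.004,-0.012,0,1],[1,0.65,0.05,-0.004,-0.012,0,1],[1,0.65,0.05,-0.004,-0.012,0,1],[1,0.65,0.05,-0.004,-0.012,0,1],[1,0.65,0.05,-0.004,-0.012,0,1],[1,0.65,0.05,-0.004,-0.012,0,1]]'; python3 look.py b1 brush;  python3 -c "
from h import *
print(cur()[0])
rel([.42,.195,.17],downR(np.radians(125)))"
```

```text
time: 9.45
eef_pos: [0.4113, 0.1352, 0.2931]
tcp_rot: [0.46, 0.888, -0.001, 0.001]
contact_force: [-0.7, 0.0, -0.7]
opening: 0.999
[ 0.0827 -0.3206  2.0632 -0.0033  1.3977 -0.529 ] (array([0.3637, 0.2025, 0.4338]), array([ 0.1857, -0.2636, -0.9466]))
brush [(0.6, array([159.7, 361.4]))]
[0.41172159 0.13413153 0.29336776]
row [0.304, 0.278, 0.821, -0.0, 0.002, 0.0] mm 138 deg 0.2 minrows 3
```

View pics/b1.png

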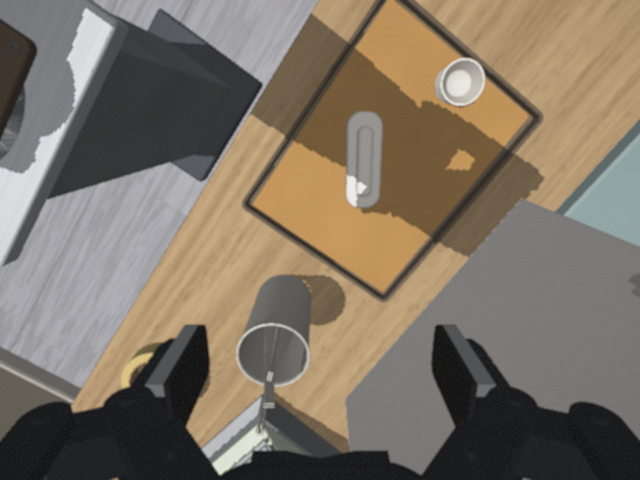

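```bash
python3 -m crank '[[0.3,0.28,0.75,0,0,0,1],[0.3,0.28,0.75,0,0,0,1],[0.3,0.28,0.75,0,0,0,1],[0.3,0.28,0.75,0,0,0,1]]'; python3 look.py b2 brush
```

```text
time: 9.95
eef_pos: [0.418, 0.1945, 0.1764]
tcp_rot: [0.461, 0.887, -0.004, -0.002]
contact_force: [-0.2, 0.3, -0.0]
opening: 1.001
[ 0.2159 -0.1429  2.1299 -0.0042  1.1572 -0.3936] (array([0.3716, 0.2621, 0.3173]), array([ 0.1779, -0.2658, -0.9475]))
brush [(0.74, array([228.2, 326.8]))]
```

View pics/b2.png

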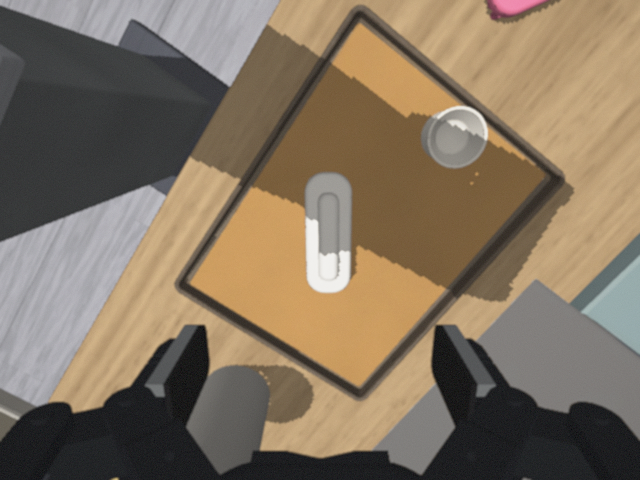

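Run:
```python
from h import *
import pickle
a=pickle.load(open('pics/b1.pkl','rb'))[0];b=pickle.load(open('pics/b2.pkl','rb'))[0]
X,e=tri([(a,(160,364.5)),(b,(232.5,328))]);print(X,e)
z=.035
for p,t,u in((a,(111,366),(209,363)),(b,(172,328),(293,328.5))):
    A,B=onz(p,t,z),onz(p,u,z);print((A+B)/2,np.linalg.norm(A-B),np.degrees(np.arctan2(*(A-B)[1::-1])))
rel([*X[:2],.06],downR(np.radians(124)))
```

```text
[0.42571928 0.19352779 0.01937254] [0.0008238543636543114, 0.0008238543636543698]
[0.42528523 0.19240856 0.035     ] 0.0963410872062119 125.50625051476055
[0.42367609 0.19517182 0.035     ] 0.09498064500936115 125.65643506788153
row [-0.019, 0.022, 0.809, 0.0, 0.003, 0.011] mm 121 deg 1.0 minrows 3
```

```bash
python3 -m crank '[[-0.02,0.02,0.3,0,0.003,0,1],[-0.02,0.02,0.6,0,0.003,0,1],[-0.02,0.02,0.6,0,0.003,0,1],[-0.02,0.02,0.6,0,0.003,0,1]]'; python3 look.py b3
```

```text
time: 10.45
eef_pos: [0.4263, 0.1938, 0.0928]
tcp_rot: [0.462, 0.887, 0.001, 0.001]
contact_force: [1.9, -0.3, -0.0]
opening: 1.002
[ 0.2096 -0.0092  2.1791  0.0008  0.9661 -0.4018] (array([0.3788, 0.2606, 0.2337]), array([ 0.1856, -0.2603, -0.9475]))
```

View pics/b3.png

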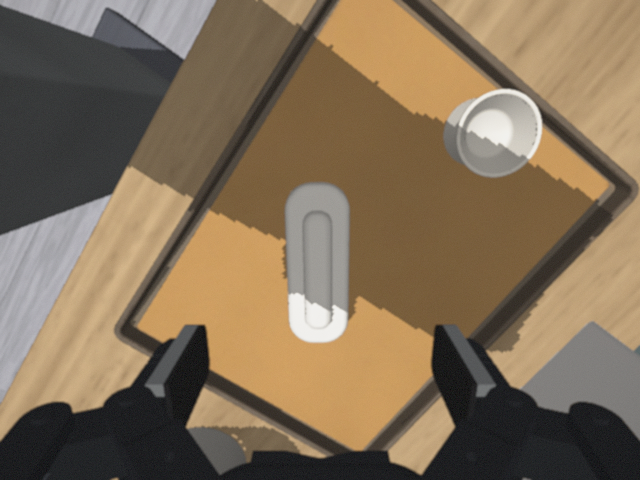

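Run:
```python
from h import *
import pickle
a,b,c=[pickle.load(open('pics/b%d.pkl'%i,'rb'))[0] for i in(1,2,3)]
# ends: t,u  per view
E=[(a,(111,365.5),(209,363)),(b,(172,328),(293,328.5)),(c,(182,317.5),(343,318.5))]
for k in (1,2): print(tri([(v[0],v[k]) for v in E]))
t=tri([(v[0],v[1]) for v in E])[0];u=tri([(v[0],v[2]) for v in E])[0];print((t+u)/2,np.linalg.norm(t-u),np.degrees(np.arctan2(*(t-u)[1::-1])))
for z in(.025,.03,.035):
  A,B=onz(c,E[2][1],z),onz(c,E[2][2],z);print(z,(A+B)/2,np.linalg.norm(A-B))
X=(t+u)/2
rel([.425,.194,.010],downR(np.radians(125.4)))
```

```text
(array([0.39767278, 0.23242486, 0.01942436]), [0.000539486445112511, 0.00040681873785522183, 0.00027846029538908533])
(array([0.45543214, 0.15145549, 0.02186435]), [0.0007735644913600913, 0.00038947261110906805, 0.0005199194170244925])
[0.42655246 0.19194018 0.02064436] 0.09948937825013394 125.50209626150645
0.025 [0.42542925 0.19306219 0.025     ] 0.09863294328222309
0.03 [0.42431127 0.19468009 0.03      ] 0.09627033630960527
0.035 [0.42319329 0.19629799 0.035     ] 0.09390772933698745
row [0.009, -0.017, 0.561, 0.003, 0.001, -0.004] mm 84 deg 0.5 minrows 2
```

```bash
python3 -m crank '[[0.009,-0.01,0.3,0,0,0,1],[0.009,-0.01,0.54,0,0,0,1],[0.009,-0.01,0.54,0,0,0,1],[0.009,-0.01,0.54,0,0,0,0.3],[0.009,-0.01,0.54,0,0,0,0.2],[0.009,-0.01,0.54,0,0,0,0.2],[0.009,-0.01,0.54,0,0,0,0.2],[0.009,-0.01,0.54,0,0,0,0.2]]' 30; python3 look.py b4
```

```text
time: 11.3
eef_pos: [0.4252, 0.1952, 0.0125]
tcp_rot: [0.461, 0.887, 0.002, 0.002]
contact_force: [-0.6, 0.7, 7.6]
opening: 0.415
[ 0.2126  0.1423  2.2079  0.001   0.7863 -0.4002] (array([0.3772, 0.2618, 0.1533]), array([ 0.1887, -0.2594, -0.9471]))
```

View pics/b4.png

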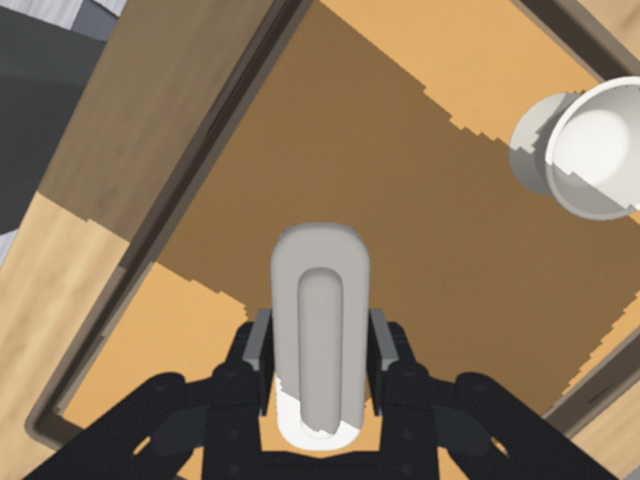

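```bash
python3 -m crank '[[0,0,-0.1,0,0,0,0.2],[0,0,-0.3,0,0,0,0.2],[0,0,-0.6,0,0,0,0.2],[0,0,-1,0,0,0,0.2],[0,0,-1,0,0,0,0.2],[0,0,-1,0,0,0,0.2]]'; python3 look.py b5; python3 -c "
from h import *
p=np.array([.42,.02,.30]);Rm=downR(np.radians(150))
rel(p,Rm)
rel(*D(0,0,.15,0),p,Rm)"
```

```text
time: 11.95
eef_pos: [0.4248, 0.195, 0.1632]
tcp_rot: [0.461, 0.887, 0.003, 0.003]
contact_force: [0.2, -0.4, -0.6]
opening: 0.414
[ 0.2123 -0.1152  2.1417  0.0008  1.1126 -0.4   ] (array([0.3764, 0.2616, 0.304 ]), array([ 0.191 , -0.2589, -0.9468]))
row [-0.941, -0.684, -0.931, 0.002, 0.001, -0.277] mm 223 deg 24.9 minrows 5
row [-1.294, -1.52, 0.534, -0.071, -0.384, -0.227] mm 310 deg 40.7 minrows 7
```

View pics/b5.png

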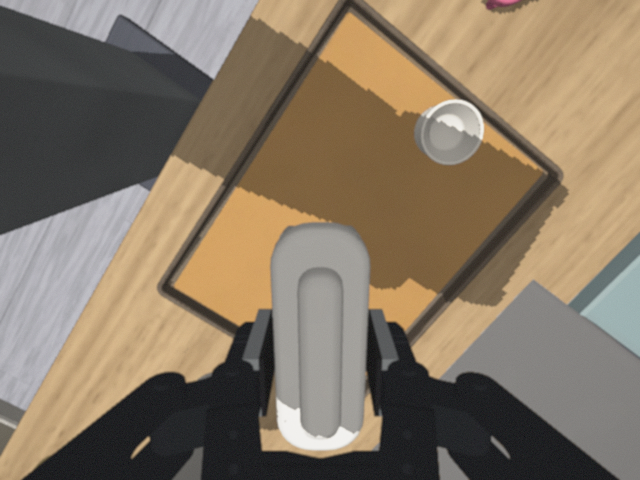

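```bash
python3 -m crank '[[0,0,-0.33,0,0,-0.03,0.2],[0,0,-0.66,0,0,-0.06,0.2],[-0.2,-0.14,-0.93,0,0,-0.1,0.2],[-0.94,-0.68,-0.93,0,0,-0.277,0.2],[-0.94,-0.68,-0.93,0,0,-0.277,0.2],[-0.94,-0.68,-0.93,0,0,-0.277,0.2],[-0.94,-0.68,-0.93,0,0,-0.277,0.2],[-0.94,-0.68,-0.93,0,0,-0.277,0.2]]'; python3 -c "
from h import *
rel([.42,-.16,.30],deckT(Q[2])@R.from_euler('z',5,degrees=True).as_matrix())
"
```

```text
time: 12.8
eef_pos: [0.4197, 0.0194, 0.2969]
tcp_rot: [0.261, 0.965, 0.001, -0.002]
contact_force: [0.0, 0.6, -0.4]
opening: 0.415
row [-0.604, -1.032, -0.023, -0.089, -0.383, -0.176] mm 179 deg 38.7 minrows 5
```

```bash
python3 -m crank '[[-0.1,-0.2,-0.02,0,0,0,0.2],[-0.6,-1,-0.02,-0.09,-0.383,-0.176,0.2],[-0.6,-1,-0.02,-0.09,-0.383,-0.176,0.2],[-0.6,-1,-0.02,-0.09,-0.383,-0.176,0.2],[-0.6,-1,-0.02,-0.09,-0.383,-0.176,0.2],[-0.6,-1,-0.02,-0.09,-0.383,-0.176,0.2],[-0.6,-1,-0.02,-0.09,-0.383,-0.176,0.2],[-0.6,-1,-0.02,-0.09,-0.383,-0.176,0.2]]'; python3 look.py c1; python3 -c "
from h import *
print(deckpos())
rel(*D(0,0,.10,5))
"
```

```text
time: 13.6
eef_pos: [0.4235, -0.1534, 0.3013]
tcp_rot: [0.114, 0.946, -0.008, 0.302]
contact_force: [-0.6, -1.0, 0.4]
opening: 0.418
[-0.7701 -0.6615  2.3437  0.4173  0.9813 -2.2525] (array([ 0.277 , -0.1245,  0.3692]), array([ 0.7932, -0.1463, -0.5912]))
(array([-0.00888323,  0.111609  ,  0.2565438 ]), array([-0.3343601 , -0.19878518,  4.78795662]))
row [-0.118, -0.743, 1.04, 0.004, 0.002, 0.002] mm 192 deg 0.4 minrows 4
```

View pics/c1.png

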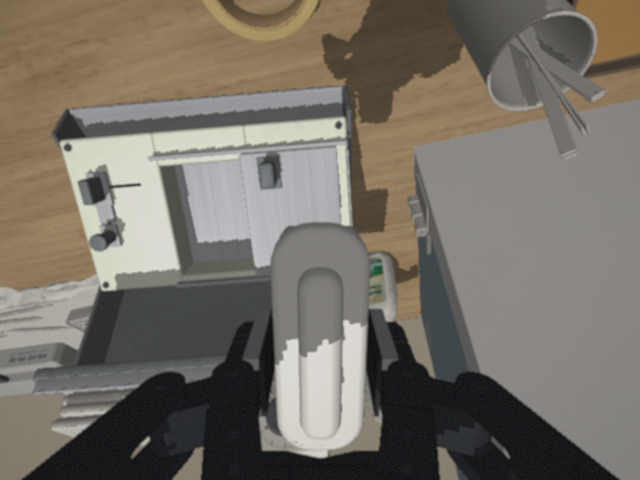

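```bash
python3 -m crank '[[-0.05,-0.3,0.3,0,0,0,0.2],[-0.11,-0.743,0.9,0,0,0,0.2],[-0.11,-0.743,0.98,0,0,0,0.2],[-0.11,-0.743,0.98,0,0,0,0.2],[-0.11,-0.743,0.98,0,0,0,0.2],[-0.11,-0.743,0.98,0,0,0,0.2]]'; python3 look.py c2; python3 -c "
from h import *
print(deckpos())
"
```

```text
time: 14.25
eef_pos: [0.4968, -0.2782, 0.1848]
tcp_rot: [0.113, 0.947, -0.007, 0.302]
contact_force: [0.5, 0.9, 0.9]
opening: 0.416
[-0.8605 -0.1565  2.218   0.6346  0.6923 -2.6116] (array([ 0.3503, -0.2496,  0.2526]), array([ 0.7933, -0.1446, -0.5914]))
(array([-0.00019559, -0.00034812,  0.10935747]), array([-0.32954866, -0.28595617,  4.73289323]))
```

View pics/c2.png

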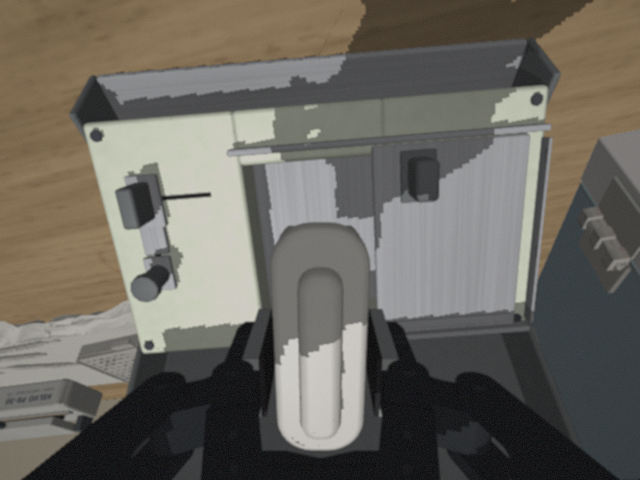

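```bash
python3 -m crank '[[0,0,0.2,0,0,-0.01,0.2],[0,0,0.4,0.003,0.002,-0.03,0.2],[0,0,0.53,0.004,0.003,-0.03,0.2],[0,0,0.53,0.004,0.003,-0.03,0.2]]'; python3 look.py c3; python3 -c "
from h import *
print(deckpos())
"; sed -i "s/^box(0,0,.001.*/poly([[.059,.044,0],[.059,-.044,0],[-.059,-.044,0],[-.059,.044,0]],(0,255,255))/" ov.py; python3 ov.py c3 .5591 -.2878 -.156 .092 .001 0
```

```text
time: 14.7
eef_pos: [0.5421, -0.2843, 0.1212]
tcp_rot: [0.091, 0.949, -0.018, 0.3]
contact_force: [1.0, -0.4, -0.7]
opening: 0.414
[-0.7922  0.0442  2.162   0.7261  0.5387 -2.7307] (array([ 0.3952, -0.2586,  0.1893]), array([ 0.7939, -0.136 , -0.5927]))
(array([0.00050107, 0.00017694, 0.03076749]), array([ 0.06596219, -0.09219215,  1.99008246]))
```

View pics/c3_ov.png

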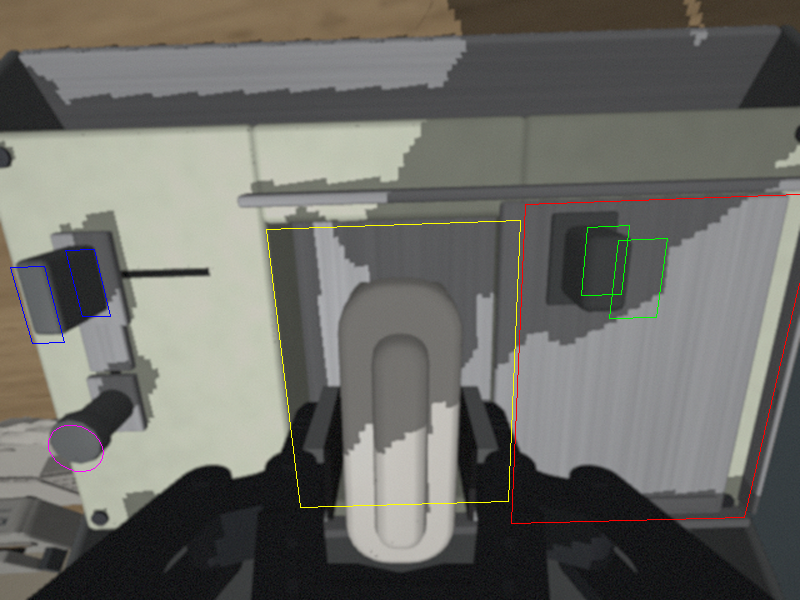

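Run:
```python
from h import *
import pickle
for n,c in(('c3',(150,270,370,560)),('c2',(110,230,360,550))):
    p=pickle.load(open('pics/%s.pkl'%n,'rb'))[0]
    save(p,n+'z',c,4)
    for cov in (.080,.084,.088,.092):
        r=[np.array(proj(p,d2w(Q,[-.045+a,-.02+b+cov,.03])+[0,0,DZ]))-[c[0],c[2]] for a,b in((0,0),(-.012,-.007),(-.012,.007))]
        e=np.array(proj(p,d2w(Q,[-.04,-.048+cov,.006])+[0,0,DZ]))-[c[0],c[2]]
        print(n,cov,[np.round(v[::-1]*4) for v in r],'edge',np.round(e[::-1]*4))
    print(np.round((np.array(proj(p,d2w(Q,[-.04,.1465,0])+[0,0,DZ]))-[c[0],c[2]])[::-1]*4))
```

```text
c3 0.08 [array([423., 281.]), array([357., 155.]), array([513., 150.])] edge [ 77. 279.]
c3 0.084 [array([466., 280.]), array([402., 154.]), array([557., 148.])] edge [114. 278.]
c3 0.088 [array([509., 278.]), array([446., 152.]), array([601., 147.])] edge [150. 277.]
c3 0.092 [array([552., 277.]), array([490., 151.]), array([646., 145.])] edge [187. 275.]
[1094.  231.]
c2 0.08 [array([240., 287.]), array([189., 204.]), array([290., 195.])] edge [ 22. 310.]
c2 0.084 [array([268., 284.]), array([218., 202.]), array([320., 193.])] edge [ 47. 307.]
c2 0.088 [array([297., 282.]), array([247., 199.]), array([349., 190.])] edge [ 73. 305.]
c2 0.092 [array([325., 280.]), array([276., 197.]), array([378., 188.])] edge [ 99. 303.]
[739. 242.]
```

View pics/c3z.png

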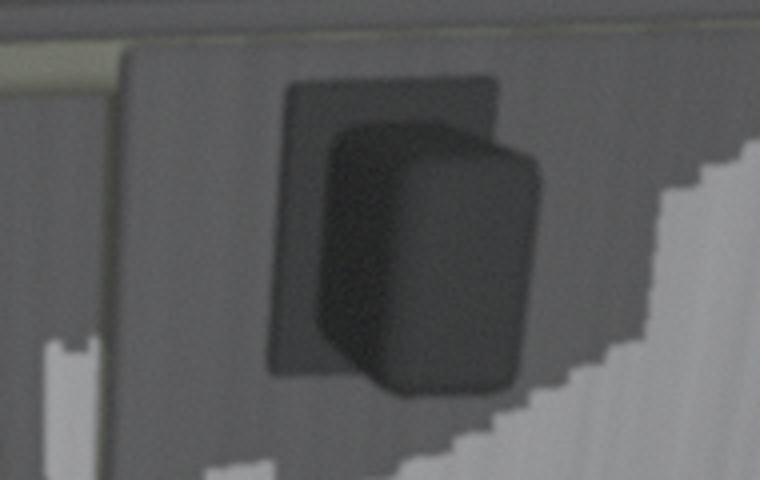

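View pics/c2z.png

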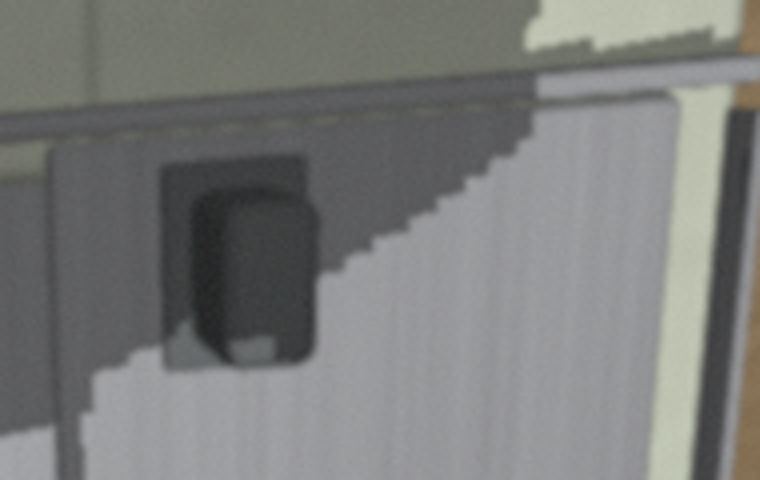

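```bash
python3 -m crank '[[0,-0.03,0.06,0,0,0,0.2],[0,-0.03,0.2,0,0,0,0.2],[0,-0.03,0.3,0,0,0,0.2],[0,-0.03,0.37,0,0,0,0.2],[0,-0.03,0.37,0,0,0,0.2]]'; python3 look.py c4; python3 -c "
from h import *
print(deckpos())
"
```

```text
time: 15.25
eef_pos: [0.5722, -0.2955, 0.0754]
tcp_rot: [0.092, 0.949, -0.019, 0.3]
contact_force: [-0.2, -0.3, -0.7]
opening: 0.413
[-0.7637  0.193   2.1027  0.8279  0.4588 -2.825 ] (array([ 0.4253, -0.2694,  0.1435]), array([ 0.7936, -0.1381, -0.5926]))
(array([-0.00054335, -0.00565641, -0.02532393]), array([ 0.11401097, -0.0432065 ,  2.09324555]))
```

View pics/c4.png

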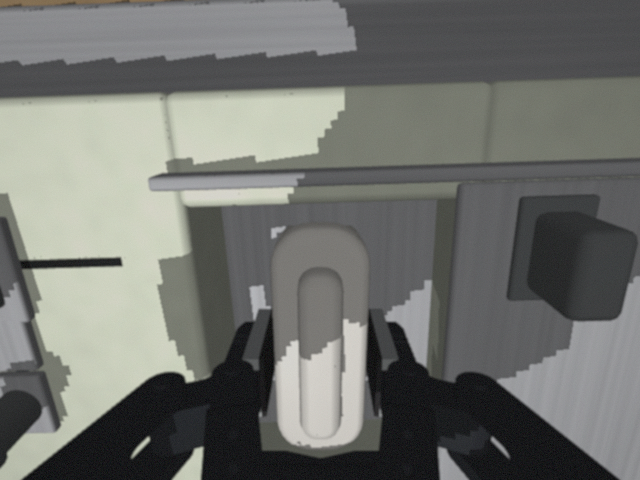

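```bash
python3 -m crank '[[0,0.005,0.02,0,0,0.02,0.2],[0,0.005,0.04,0,0,0.03,0.2],[0,0.005,0.04,0,0,0.03,0.2]]'; python3 -m crank '[[0,0,0.01,0,0,0,0.2],[0,0,0.01,0,0,0,0.2]]'; python3 -c "
from h import *
print(deckpos())
s=telemetry.get_state();print(deckR(Q[2]).T@s['contact_force'],s['qpos'][5])"
python3 -m crank '[[0,0,0.01,0,0,0,0.2],[0,0,0.01,0,0,0,0.2]]'; python3 -c "
from h import *
print(deckpos())
s=telemetry.get_state();print(deckR(Q[2]).T@s['contact_force'])"
```

```text
time: 15.6
eef_pos: [0.5756, -0.2952, 0.0708]
tcp_rot: [0.115, 0.947, -0.012, 0.301]
contact_force: [-0.4, -0.2, -0.8]
opening: 0.415
time: 15.8
eef_pos: [0.5761, -0.2954, 0.0703]
tcp_rot: [0.114, 0.947, -0.012, 0.301]
contact_force: [-9.1, 2.0, 6.8]
opening: 0.419
(array([-0.0005844 , -0.00488525, -0.0321667 ]), array([ 0.07630277, -0.04667076,  4.77061758]))
[-3.69933741  0.5629709  10.84825526] -2.789417211011134
time: 16.0
eef_pos: [0.5764, -0.2955, 0.0701]
tcp_rot: [0.113, 0.947, -0.012, 0.301]
contact_force: [-22.3, 5.5, 18.6]
opening: 0.416
(array([-0.00046416, -0.00490773, -0.03245928]), array([ 0.03767178, -0.05520583,  4.68699024]))
[-8.10164674  1.99518992 28.39579627]
```

```bash
python3 -m crank '[[0,0,-0.014,0,0,0,0.2],[0,0,-0.014,0,0,0,0.2]]'; python3 -c "
from h import *
print(deckpos())
s=telemetry.get_state();print(deckR(Q[2]).T@s['contact_force'])"
```

```text
time: 16.2
eef_pos: [0.5761, -0.2956, 0.0706]
tcp_rot: [0.114, 0.947, -0.012, 0.301]
contact_force: [0.2, 0.5, -0.2]
opening: 0.415
(array([-0.00045462, -0.00505346, -0.03195085]), array([ 0.15105609, -0.07687846,  4.80201677]))
[ 0.00564974  0.54368367 -0.21043567]
```

```bash
python3 -m crank '[[0,0,0,0,0,0,0.45],[0,0,0,0,0,0,0.5],[0,0,0,0,0,0,0.52],[0,0,0,0,0,0,0.52],[0,0,-0.05,0,0,0,0.52],[0,0,-0.2,0,0,0,0.52],[0,0,-0.5,0,0,0,0.52],[0,0,-0.9,0,0,0,0.52],[0,0,-0.9,0,0,0,0.52]]'; python3 look.py c5; python3 -c "
from h import *
print(deckpos())"
```

```text
time: 17.1
eef_pos: [0.4995, -0.2845, 0.1866]
tcp_rot: [0.114, 0.946, -0.015, 0.304]
contact_force: [0.7, -0.6, 0.8]
opening: 0.519
[-0.8598 -0.145   2.2096  0.6302  0.6772 -2.61  ] (array([ 0.3531, -0.2539,  0.2537]), array([ 0.7939, -0.1584, -0.5871]))
(array([ 0.00248041, -0.00593297,  0.10686601]), array([ 0.39982954, -0.41397657,  4.66629305]))
```

View pics/c5.png

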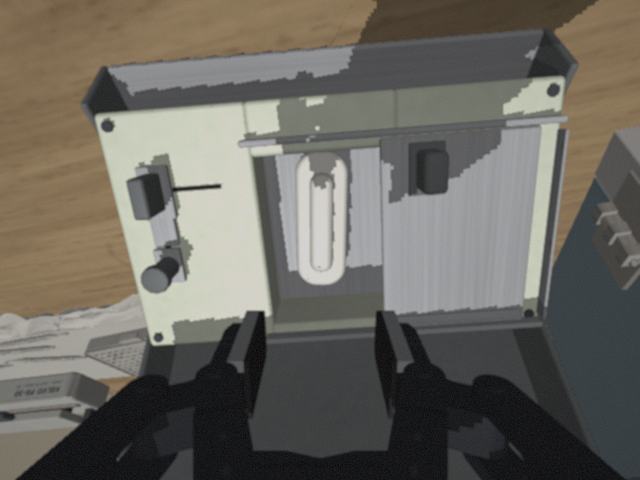

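Run:
```python
from h import *
import pickle
p=pickle.load(open('pics/c5.pkl','rb'))[0]
Dm=deckR(Q[2]);o0=np.array([Q[0],Q[1],.099+DZ])
for rc in((150,321),(286,322),(210,298),(210,347)):
    o,d=ray(p,rc)
    o=Dm.T@(o-o0);d=Dm.T@d
    for z in(-.011,-.02): print(rc,z,o+d*(z-o[2])/d[2])
save(p,'c5z',(120,330,220,420),3.5)
rel(*D(-.046,.0637,.09,6))
```

```text
(150, 321) -0.011 [-0.05910969 -0.00149417 -0.011     ]
(150, 321) -0.02 [-0.05834399 -0.00159612 -0.02      ]
(286, 322) -0.011 [ 0.0367165  -0.00848042 -0.011     ]
(286, 322) -0.02 [ 0.04081049 -0.00882503 -0.02      ]
(210, 298) -0.011 [-0.0208532  -0.02024325 -0.011     ]
(210, 298) -0.02 [-0.01875875 -0.02099641 -0.02      ]
(210, 347) -0.011 [-0.01821066  0.01291031 -0.011     ]
(210, 347) -0.02 [-0.01602443  0.01330866 -0.02      ]
row [0.361, 0.437, 0.107, -0.004, 0.005, 0.015] mm 87 deg 1.5 minrows 2
```

View pics/c5z.png

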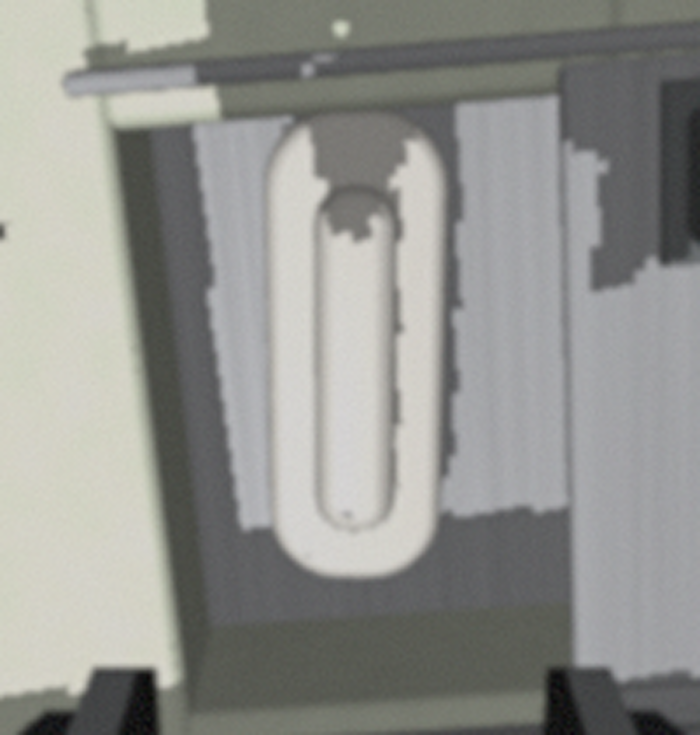

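```bash
python3 -m crank '[[0.36,0.45,0.1,0,0,0.015,0.4],[0.36,0.45,0.1,0,0,0.015,0.4],[0.36,0.45,0.1,0,0,0.015,0.4]]'; python3 look.py d1; python3 -c "
from h import *
print(deckpos())
rel(*D(-.046,.066,.011,6))"
```

```text
time: 17.45
eef_pos: [0.4768, -0.2014, 0.134]
tcp_rot: [0.125, 0.947, -0.004, 0.296]
contact_force: [-0.6, 0.3, 0.4]
opening: 0.4
[-0.7609 -0.2199  2.3707  0.6466  0.5713 -2.5462] (array([ 0.3316, -0.1708,  0.2038]), array([ 0.7844, -0.1521, -0.6014]))
(array([-0.05303227,  0.07006594,  0.08561881]), array([-0.1175292 ,  0.29261991,  6.16173145]))
row [-0.052, -0.023, 0.497, 0.001, -0.003, -0.002] mm 75 deg 0.4 minrows 2
```

View pics/d1.png

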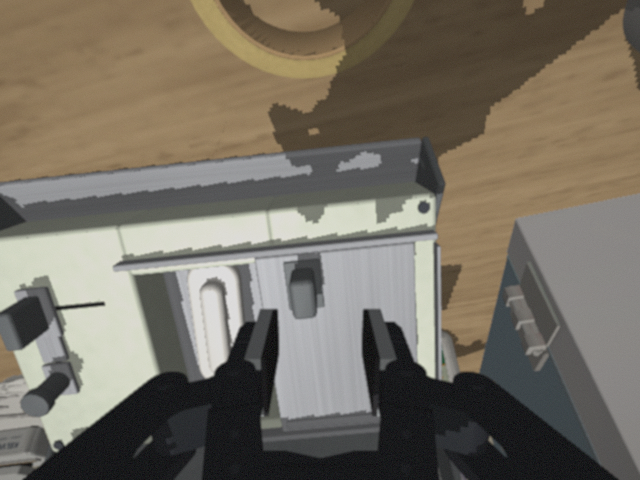

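```bash
python3 -m crank '[[-0.05,-0.03,0.2,0,0,0,0.4],[-0.05,-0.03,0.4,0,-0.003,0,0.4],[-0.05,-0.03,0.49,0,-0.003,0,0.38],[-0.05,-0.03,0.49,0,-0.003,0,0.35]]'; python3 look.py d2; python3 -c "
from h import *
print(deckpos())
rel(*D(-.046,-.02,.012,6))"
```

```text
time: 17.9
eef_pos: [0.5271, -0.2206, 0.0822]
tcp_rot: [0.126, 0.945, -0.008, 0.302]
contact_force: [0.5, -0.1, -0.4]
opening: 0.354
[-0.7098  0.0167  2.2817  0.816   0.4267 -2.6993] (array([ 0.3814, -0.1888,  0.1503]), array([ 0.7898, -0.1603, -0.5921]))
(array([-0.04219833,  0.06123644,  0.01293914]), array([ 0.10230208, -0.20299323,  6.1969553 ]))
row [-0.033, -0.541, 0.007, -0.001, 0.002, -0.002] mm 81 deg 0.3 minrows 2
```

View pics/d2.png

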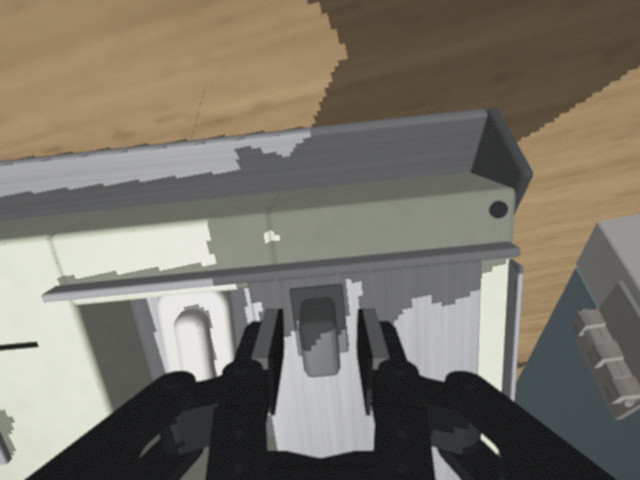

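```bash
python3 -m crank '[[0,-0.05,0,0,0,0.01,0.35],[-0.005,-0.15,0,0,0,0.03,0.35],[-0.015,-0.27,0.003,0,0,0.05,0.35],[-0.025,-0.4,0.006,0,0,0.07,0.35],[-0.033,-0.5,0.007,0,0,0.09,0.35],[-0.035,-0.52,0.007,0,0,0.09,0.35],[-0.035,-0.52,0.007,0,0,0.09,0.35]]'; python3 look.py d3; python3 -c "
from h import *
print(deckpos())"
```

```text
time: 18.65
eef_pos: [0.5126, -0.2983, 0.0826]
tcp_rot: [0.192, 0.933, 0.012, 0.303]
contact_force: [0.1, 0.2, 0.5]
opening: 0.349
[-0.8582  0.0811  2.2176  0.8679  0.507  -2.7264] (array([ 0.3701, -0.255 ,  0.1511]), array([ 0.7782, -0.2064, -0.5931]))
(array([-0.04494437, -0.01692924,  0.01338218]), array([ 0.18435441, -0.34769979, 14.25754909]))
```

View pics/d3.png

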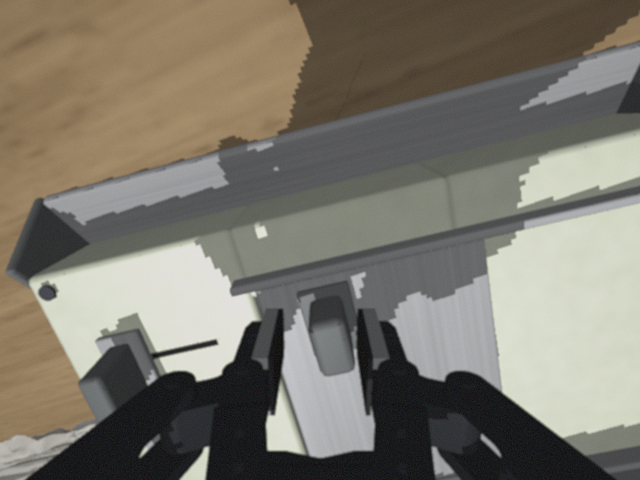

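```bash
cat > f.py <<'E'
from h import *
s=telemetry.get_state();print(deckpos(),deckR(Q[2]).T@s['contact_force'],s['qpos'][5])
E
python3 -m crank '[[-0.005,-0.02,0,0,0,0,0.35],[-0.01,-0.039,0,0,0,0,0.35],[-0.01,-0.039,0,0,0,0,0.35]]'; python3 f.py
python3 -m crank '[[-0.003,-0.013,0,0,0,0,0.35],[-0.003,-0.013,0,0,0,0,0.35]]'; python3 f.py
```

```text
time: 19.0
eef_pos: [0.5116, -0.3026, 0.0816]
tcp_rot: [0.192, 0.934, 0.013, 0.303]
contact_force: [-0.4, 1.4, 0.7]
opening: 0.352
(array([-0.04532853, -0.02201607,  0.01297509]), array([ 0.06834047, -0.28162773, 14.23085457])) [-0.08335664  1.3267714   0.8858287 ] -2.7357974107338827
time: 19.2
eef_pos: [0.5113, -0.3048, 0.0816]
tcp_rot: [0.192, 0.934, 0.013, 0.303]
contact_force: [-1.1, 1.9, 0.3]
opening: 0.353
(array([-0.04539703, -0.02418275,  0.01296085]), array([ 0.08355199, -0.28263273, 14.24290052])) [-0.92158491  1.67661973  1.03586301] -2.738845704649888
```

```bash
python3 -m crank '[[-0.003,-0.013,0,0,0,0,0.35],[-0.003,-0.013,0,0,0,0,0.35]]'; python3 f.py
python3 -m crank '[[-0.003,-0.013,0,0,0,0,0.35],[-0.003,-0.013,0,0,0,0,0.35]]'; python3 f.py
python3 -m crank '[[-0.002,-0.01,0,0,0,0,0.35],[-0.002,-0.01,0,0,0,0,0.35]]'; python3 f.py
```

```text
time: 19.4
eef_pos: [0.511, -0.3062, 0.0816]
tcp_rot: [0.192, 0.934, 0.014, 0.303]
contact_force: [1.0, 4.0, 1.9]
opening: 0.346
(array([-0.04540231, -0.02559812,  0.01296433]), array([-0.02302772, -0.27017451, 14.2525062 ])) [1.38869424 4.09837592 1.31648713] -2.741969382171457
time: 19.6
eef_pos: [0.511, -0.3063, 0.0814]
tcp_rot: [0.191, 0.934, 0.016, 0.302]
contact_force: [1.7, 7.7, 3.6]
opening: 0.352
(array([-0.0454812 , -0.02577588,  0.01285901]), array([-0.29622886, -0.21823361, 14.23263587])) [2.40682642 7.91034938 2.66064247] -2.745213789119587
time: 19.8
eef_pos: [0.511, -0.3064, 0.0813]
tcp_rot: [0.19, 0.934, 0.018, 0.302]
contact_force: [2.4, 11.1, 5.5]
opening: 0.356
(array([-0.04556103, -0.02588949,  0.01278026]), array([-0.49745386, -0.18264925, 14.21846249])) [ 3.70084743 11.32652626  4.10543273] -2.7477140866175773
```

```bash
python3 -m crank '[[0.004,0.017,0,0,0,0,0.35],[0.008,0.03,0,0,0,0,0.45],[0.008,0.03,0,0,0,0,0.55],[0.008,0.03,0,0,0,0,0.6]]'; python3 f.py;python3 -m crank '[[0,0,-0.1,0,0,0,0.6],[0,0,-0.3,0,0,0,0.6],[0,0,-0.6,0,0,0,0.6],[0.03,-0.1,-0.9,0,0,-0.05,0.6],[0.03,-0.1,-0.9,0,0,-0.05,0.6],[0.03,-0.1,-0.9,0,0,-0.05,0.6]]'; python3 look.py e1 cover_grip catch_knob keeper_fin;python3 f.py; python3 ov.py e1 .5591 -.2878 -.156 0 .001 0
```

```text
time: 20.2
eef_pos: [0.5109, -0.3066, 0.0818]
tcp_rot: [0.192, 0.933, 0.012, 0.303]
contact_force: [0.4, 0.2, -0.5]
opening: 0.6
(array([-0.04528545, -0.02602939,  0.01318107]), array([ 0.20079933, -0.33750365, 14.2672118 ])) [-0.02158106  0.23417433 -0.61622496] -2.7407903755521317
time: 20.8
eef_pos: [0.4251, -0.3069, 0.1887]
tcp_rot: [0.156, 0.94, -0.001, 0.304]
contact_force: [-0.1, 0.7, -0.7]
opening: 0.604
[-1.0399 -0.26    2.3013  0.6708  0.797  -2.6876] (array([ 0.2805, -0.2695,  0.2563]), array([ 0.7866, -0.1844, -0.5894]))
cover_grip [(0.83, array([246.9, 351.9])), (0.71, array([284.7, 381.6]))]
catch_knob [(0.87, array([333.7, 246.6]))]
keeper_fin [(0.75, array([267.7, 229.6]))]
(array([-0.05539735, -0.03745628,  0.14659622]), array([-0.02020509, -0.15940696,  9.81549072])) [0.39907401 0.17278643 0.54223449] -2.687789159202764
```

View pics/e1_ov.png

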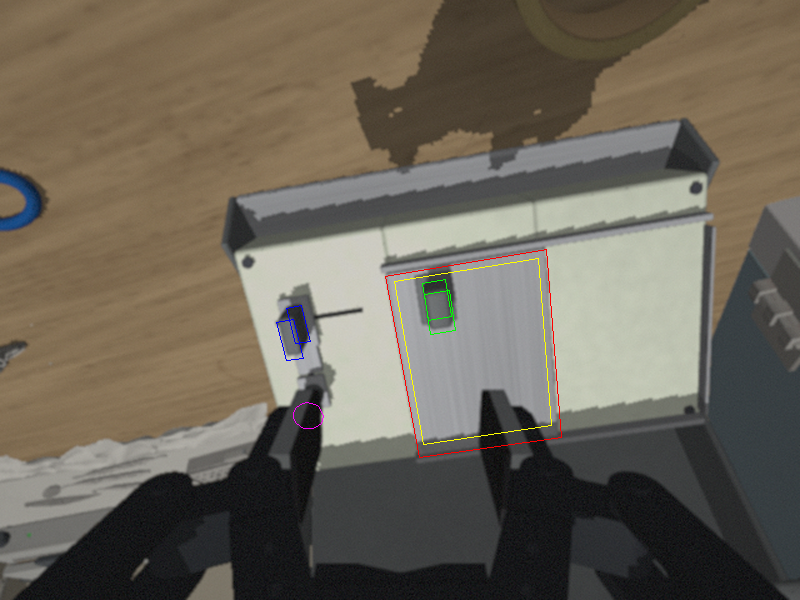

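Run:
```python
from h import *
import pickle
p=pickle.load(open('pics/e1.pkl','rb'))[0]
c=(190,350,210,400)
save(p,'e1z',c,4)
f=lambda X:np.round((np.array(proj(p,d2w(Q,X)+[0,0,DZ]))-[c[0],c[2]])[::-1]*4)
for cov in (0,.002,.004,.008): print(cov,f([-.045,-.02+cov,.03]),f([-.03,-.048+cov,.006]),f([.02,-.048+cov,.006]),f([-.03,.048+cov,.006]))
for k in(0,.0015,.003): print('fin',f([-.043,-.108+k,.03]))
print('knob',f([.007,-.108,.03]))
```

```text
0 [564. 231.] [424. 286.] [466. 511.] [919. 207.]
0.002 [575. 229.] [434. 284.] [476. 509.] [930. 205.]
0.004 [587. 228.] [444. 283.] [486. 508.] [940. 204.]
0.008 [609. 224.] [465. 279.] [505. 505.] [961. 200.]
fin [ 81. 320.]
fin [ 89. 318.]
fin [ 97. 317.]
knob [145. 560.]
```

View pics/e1z.png

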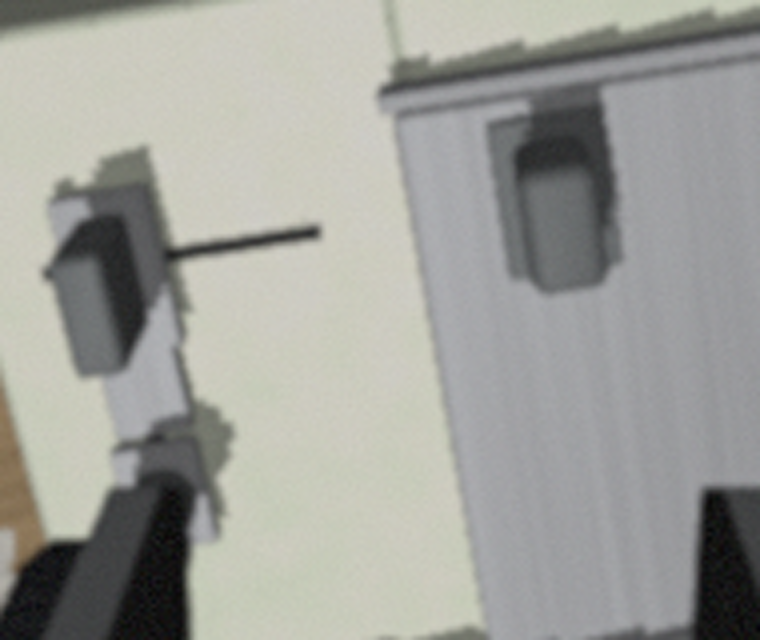

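Run:
```python
from h import *
import pickle
p=pickle.load(open('pics/w2.pkl','rb'))[0]
c=(215,0,140,0)
f=lambda X:np.round((np.array(proj(p,d2w(Q,X)+[0,0,DZ]))-[c[0],c[2]])[::-1]*4)
for cov in (0,.002): print(cov,f([-.045,-.02+cov,.03]),f([-.03,-.048+cov,.006]),f([.02,-.048+cov,.006]))
print(f([-.043,-.1065,.03]))
top=imaging.read_camera('top');sc=imaging.read_camera('scene');save(top,'topE');save(sc,'sceneE')
```

```text
0 [692. 209.] [521. 243.] [534. 513.]
0.002 [706. 209.] [534. 243.] [546. 513.]
[ 92. 224.]
```

View pics/topE.png

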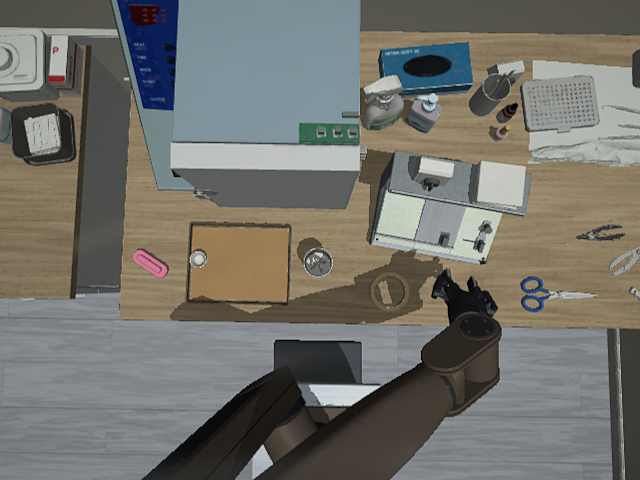

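Run:
```python
import cv2,numpy as np
a=cv2.imread('pics/top0.png',0);b=cv2.imread('pics/topE.png',0)
for n,(r0,r1,c0,c1) in dict(cover=(205,250,410,470),fin=(225,258,472,500),jar=(244,282,300,338),cup=(246,272,186,212),tape=(268,314,368,412)).items():
    A=cv2.resize(a[r0:r1,c0:c1],None,fx=10,fy=10,interpolation=cv2.INTER_CUBIC).astype(np.float32);B=cv2.resize(b[r0:r1,c0:c1],None,fx=10,fy=10,interpolation=cv2.INTER_CUBIC).astype(np.float32)
    print(n,np.abs(A-B).mean(),np.array(cv2.phaseCorrelate(A,B)[0])/10)
```

```text
cover 4.3858705 [2.36267133e-05 1.52020492e-03]
fin 4.9763203 [0.00048998 0.00012491]
jar 13.71232 [0.00339215 0.00285581]
cup 3.426213 [ 0.00048375 -0.00183193]
tape 16.685564 [ 0.00331854 -0.00036393]
```

Before-and-after top views show no shift of the cover, fin, jar, cup or tape, and the gripper is clear. I'm handing the job in.

Run:
```python
from h import *
print(telemetry.get_state()['contact_force'],ticket.sign_off(),telemetry.get_state()['time'])
```

```text
the job is handed in; nothing more can be done
the job is handed in; nothing more can be done
```

The white brush is in the locker compartment, the cover is shut again, and I handed the job in at about 21 s of the 72 s allowed.

**Cover and catch:** I tried the cover first and it was free, so I left the keeper and catch alone. I slid the cover open to its stop.

**Brush:** I took the white brush from the tray, not the pink look-alike on the bench. I lowered it square to the deck until it touched the floor, backed the force off to about zero, and released it. After release it slid a few millimetres down the slope to the compartment's front wall and lies flat there, below the deck.

**Last checks:**
- **Cover:** it came up against its hard stop at 11 N, and the images put it within about 0.7 mm of shut.
- **Bystanders:** the top camera shows no shift of the keeper fin, jar, cup or tape roll. The measured change was under 0.01 pixel, though shadows had moved over the jar and tape.
- **Gripper:** it was clear of everything.

**What disagreed:**
- After I let go of the opened cover, it was at about 84 mm instead of 92 mm, for reasons I did not find. I placed the brush about 5 mm to the right to allow for it.
- Triangulating the brush's top gave about 20 mm height instead of the stated 35 mm, so I set the grasp height from the text. The grip held.
- Pressing the brush down to find the floor briefly reached about 28 N.

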